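# Close the greenhouse roof vent with the hook pole

## Robot

A 7-joint arm with a two-finger parallel gripper is mounted at the origin on the work surface. World frame = base frame: x ahead of the robot, y to its left, z up, the work surface at z = 0. Lengths are in m, angles in rad, forces in N, time in s.
With the tool pointing down it reaches from about 0.425 to 0.925 m from the base axis. Payload 6.8 kg.
Tool frame: the origin (TCP) lies at the very end of the fingers, on their centre line; the grasp point (between the pads) lies 19 mm behind it (grip_depth is the z of the grasp point in the tool frame, in m); z points along the fingers, x is the direction in which the jaws open and shut, and the axes are right-handed (so a half turn about z gives the same grasp; the last joint's range is limited). The gripper opens to 88 mm and grips with 3 to 60 N. Pads are 20 mm wide; open, the fingers measure 115 mm over their backs; the gripper's body (75 mm by 178 mm) begins 61 mm behind the grasp point.
Start: joints at [1.172, 0.477, 0.022, 1.555, -0.011, 1.109, -0.083], TCP at [0.194, -0.647, 0.223] pointing down, gripper open.
Joint ranges: [-2.96, 2.96], [-0.34, 2.1], [-1.41, 1.46], [0.24, 2.44], [-1.37, 4.51], [0.17, 1.92], [-2.96, 2.96]. Speed limits (rad/s): [2.39, 2.39, 3.14, 3.14, 3.14, 3.14, 3.14].

## Interface

Orientations are given as a unit quaternion [x, y, z, w].
In Python, from plant import get_state, get_image, camera_params, hand_in, find_in, outline_of, grip_depth gives the robot as it stands.
- The arm moves only by the tool move_arm, never from a script. Its argument "commands" is a list of rows, each an object of numbers: "claw": the opening, from 0 (shut) to 1 (fully open); "x", "y", "z": the shift along the world's x, y, z in mm; "rx", "ry", "rz": the turn, a rotation vector about the world's x, y, z in degrees. A call has 1 to 10 rows; each row shifts and turns the commanded pose from where the row before left it; what a row does not reach is not made up. A row lasts 1/10 s, in which the tool goes at most 50 mm and 8.59 degrees, less where a joint would pass 70% of its speed; a pose out of reach is approached as far as the arm can. A call is refused whole if a number of a shift passes 50 or a number of a turn 8.59, either way. A call with a gripper value outside its range is refused whole. The fingers move at their own pace and stop on an object; "grip_force" is the grip in N (left out, the last holds). Time passes only in rows, so rows that do not move let the fingers close. It gives the time, the measured TCP pose, the force and the opening at its end, in the units of the state.
- get_state(): the state, without advancing time (a new reading comes with each control period).
- get_image(name): name is "scene" or "top"; returns the picture (420x560x3 uint8, red, green, blue); there is no depth.
- camera_params(name): a dict with "vfov" (degrees; the focal length in pixels is half the picture's height over the tangent of half this angle, whatever the lens; pixels are square), "cx", "cy" (the principal point, pixels), "distortion" ([k1, k2, p1, p2, k3] as OpenCV has them; the pictures are not rectified), "R" (3x3) and "t" (3): a world point X has camera coordinates R X + t. Camera axes: x right, y down, z forward; pixel columns grow to the right and rows downward; lengths in m; the calibration is good to about 2 mm. A picture is of the moment at which its call begins. camera_params takes no time and is no camera call.
- hand_in(): hands the job in, once; it reports no verdict.
Trained networks look in the newest picture that a camera, given by its name, has taken for a name from the list of things; names that differ only in an ending like _2 or _b are one class to them, and where a whole thing is asked for, a point or a joint stands for the part that bears it (a point fixed in the world has none). Each returns a list of dicts, best first, with "p" (0 to 1); they miss things now and then, are a little off and sometimes report something else, mostly with a low value. They report only what shows in the picture. A call takes as long as a camera call. They do not tell look-alikes from the thing itself.
- find_in(camera, label): "pixel" ([column, row] in pixels, amid what is visible of it).
- outline_of(camera, label): "mask" (420x560 bool, what is visible of it) and "pixel" ([column, row] in pixels, amid what is visible of it).
The state is a dict: "t": time; "q": joint angles; "joint_velocities": joint speeds; "tau": joint torques, N m; "tcp_pos": TCP position; "ee_rot": TCP orientation; "force": force on the tool from outside, world axes, zero at the start; "wrist_torque": the same for the moment, N m; "gripper_width": finger opening in m.
Only numpy, scipy, OpenCV 4.12 (cv2) and the standard library are available. Lean on these libraries where they do the work, as an engineer would, in place of code of your own. Each camera call takes 0.05 s, during which the arm holds its last target. There are 200 camera calls.

## Task

Evening in the courtyard: take the hook pole from its wooden tray, hook its bent end into the ring eye of the little greenhouse's open roof vent from under the grow-light bar, and gently swing the vent fully shut with the pole, without banging it or touching it with the gripper. Then unhook the pole and lay it back flat in its tray, leaving the pots and the other garden things where they are.

Things in the scene. Friction and masses are not known exactly. Their poses are not given: they have to be found in the camera images.
- greenhouse: fixed tabletop greenhouse of aluminium bars and clear panes on a wooden sill, 270 mm deep (x) by 360 mm wide (y), walls 157 mm high, ridge 200 mm high. Origin on the shelf under the middle of the ridge; x points from front to back, so its front faces -x; z up. Only the vent moves
- vent (a joint): angle of the roof vent about the ridge (rad): 0 = shut on the front roof slope (15 deg below level towards the front), grows as it swings up, stop at 1.5. A friction hinge (0.30 N m) keeps it wherever it is left, so it must be brought home until it meets its stop; 1 to 4 N at the eye moves it. Sash 135 mm long, 340 wide, 9 thick, aluminium with a clear pane
- vent_hinge (a point): middle of the hinge line on the ridge, 200 mm above the shelf; the hinge runs along this frame's y (the greenhouse's y)
- eye (a point): centre of the steel ring eye in the middle of the vent's free edge, 155 mm from the hinge line: inside diameter 25 mm, wire 5 mm. Turns with the vent: its hole runs along y, parallel to the hinge, so it is entered from the side; -x points from hinge to eye. At vent angle a it is 155*cos(a-0.262) mm in front of the hinge line and 155*sin(a-0.262) mm above it
- lamp_bar (a point): middle of the underside of the fixed grow-light bar: 300 mm long along the greenhouse's y, 50 deep, 22 thick, underside 420 mm up, 200 mm in front of the hinge line, on two tubes from the end walls. An upright gripper strikes it when the hook is at the open vent's eye; with the pole pointing 35 to 45 deg upward and the gripper leaning back as much, it clears
- pole: loose hook pole, 200 mm long, 80-130 g, lying flat. Origin under the middle of the handle; x along the pole to the hook, z up. Wooden handle 100 long (x -50 to 50), 20 wide (y), 26 high; then a 7 mm steel rod at z = 13 mm to x = 146, there bent square into a leg along +y, 36 long, 7 thick, with a 10 mm ball tip. Balances near x = 20 mm
- hook (a point): point on the middle of the bent leg of the pole, at x 146, y 19, z 13 mm of the pole's frame and with the pole's axes
- pole_tray: fixed shallow wooden tray in which the pole lies, 270 mm (x) by 140 mm (y) outside, walls 6 mm thick and 20 mm high, floor 6 mm thick. Origin on the shelf under its centre. The pole lies with its x along the tray's x within some 6 deg, its handle middle about 50 mm to the -x side
- pot_carrier: fixed black plastic tray, 260 by 140 mm, 25 mm high, with the two clay pots; it may stand left or right
- clay_pot_a: bystander: clay pot, 84 mm across, 78 mm high, origin under its centre
- clay_pot_b: bystander: clay pot, 72 mm across, 68 mm high, origin under its centre
- spray_bottle: bystander: blue plastic spray bottle with twist cap, 72 mm across, 225 mm high, origin under its centre
- dibber: bystander: steel dibber with a T-handle, lying, 185 mm long, 90 mm across the handle, 18 mm high
- plant_marker: bystander: flat bamboo plant marker lying before the greenhouse, 140 by 18 by 5 mm
Mind the look-alikes: they are no part of the job. Of the things that look like the pole, the smaller one is meant.

How it is judged:
On the way, in this order (a step that is already met when the one before it is completed fails the run):
1. the pole's bent leg is through the ring eye while the vent still stands open (value of joint vent above 0.9 rad and x of hook in the frame of eye between -0.012 and 0.012 m and z of hook in the frame of eye between -0.012 and 0.012 m and y of hook in the frame of eye between -0.017 and 0.017 m), for 0.2 s.
2. the vent is fully shut (within 0.04 rad) with the pole still hooked in the eye (value of joint vent below 0.04 rad and x of hook in the frame of eye between -0.012 and 0.012 m and z of hook in the frame of eye between -0.012 and 0.012 m and y of hook in the frame of eye between -0.017 and 0.017 m), for 0.2 s.
At the end, for the whole second after the job is handed in: the vent is shut to within 0.04 rad, and the pole, unhooked and released, lies at rest flat (within 0.08 rad) on the floor of its own tray, whole within the tray's walls; the robot touches nothing (value of joint vent below 0.04 rad and z of pole in the frame of pole_tray below 0.012 m and angle between pole's own z axis and vertical below 0.08 rad and x of pole in the frame of pole_tray between -0.135 and 0.135 m and y of pole in the frame of pole_tray between -0.065 and 0.065 m and x of hook in the frame of pole_tray between -0.135 and 0.135 m and y of hook in the frame of pole_tray between -0.07 and 0.07 m and linear speed of pole below 0.01 m/s).
It fails at once if the gripper or arm touches the vent (contact force between any of the fingers, the arm and vent above 0.5 N).
It fails at once if the vent is banged: it swings shut faster than 1.5 rad/s (velocity of joint vent below -1.5 rad/s).
It fails at once if the vent is strained: the pole bears on it with more than 25 N (contact force between pole and vent above 25 N).
It fails at once if a bystander is shifted by more than 25 mm (distance of any of clay_pot_a, clay_pot_b, spray_bottle, dibber, plant_marker from where it was at the start of the episode above 0.025 m).
It also fails if it takes over 72 s, if anything falls off the work surface, if the arm or the gripper's body presses on something with over 40 N, if the wrist force passes 120 N, or if a joint passes its speed limit or range.

## Working session

There is one attempt and no reset: what is moved stays moved. The work goes in short steps, Python scripts to look and compute and a tool call to move; the robot and the scene stay as the last step left them, time stands still between calls to the robot, and variables do not carry over. Pictures are saved under pics/ and viewed, about 8 in all and at most 12, crops included, and the job is handed in when it is done.

Besides the shell and the picture viewer there is one more tool, called after "Emit:" as a command line: name --argument value ..., lists and objects as JSON in quotes. move_arm: Moves the arm, as the interface text tells. Its arguments: {"type":"object","properties":{"commands":{"type":"array","items":{"type":"object","properties":{"claw":{"type":"number"},"x":{"type":"number"},"y":{"type":"number"},"z":{"type":"number"},"rx":{"type":"number"},"ry":{"type":"number"},"rz":{"type":"number"}}}},"grip_force":{"type":"number"}},"required":["commands"]}

```bash
mkdir -p pics; cat > h.py <<'E'
from plant import *
import numpy as np, cv2
def save(cam,name):
    im=get_image(cam); cv2.imwrite('pics/'+name,im[:,:,::-1]); return im
def cam(c):
    p=camera_params(c); f=210/np.tan(np.radians(p['vfov'])/2)
    return np.array([[f,0,p['cx']],[0,f,p['cy']],[0,0,1.]]),np.array(p['distortion'],float),np.array(p['R']),np.array(p['t'])
def proj(c,X):
    K,d,R,t=cam(c); return cv2.projectPoints(np.array(X,float).reshape(-1,3),cv2.Rodrigues(R)[0],t,K,d)[0].reshape(-1,2)
def ray(c,px):
    K,d,R,t=cam(c); u=cv2.undistortPoints(np.array(px,float).reshape(-1,1,2),K,d).reshape(-1,2)
    v=np.c_[u,np.ones(len(u))]@R; return -R.T@t, v
def onz(c,px,z):
    o,v=ray(c,px); return o+v*((z-o[2])/v[:,2:3])
E
python3 - <<'E'
from h import *
for c in ('scene','top'):
    save(c,c+'0.png'); K,d,R,t=cam(c); print(c,-R.T@t,R[2],K[0,0])
    for l in ('pole','pole_tray','eye','vent','greenhouse','hook','clay_pot','lamp_bar','spray_bottle','dibber','plant_marker'):
        try: print(l,[(np.round(x['pixel']).tolist(),round(x['p'],2)) for x in find_in(c,l)])
        except Exception as e: print(l,e)
print(get_state())
E
```

```text
scene [ 1.32275474 -0.20608022  1.22206343] [-0.6322505   0.17566591 -0.7545865 ] 424.2985913654488
pole [([307.0, 194.0], 0.96), ([275.0, 300.0], 0.63), ([348.0, 238.0], 0.62)]
pole_tray [([360.0, 230.0], 0.6)]
eye [([274.0, 272.0], 0.76)]
vent [([272.0, 273.0], 0.62)]
greenhouse [([275.0, 300.0], 0.92)]
hook [([313.0, 194.0], 0.8), ([345.0, 238.0], 0.49), ([410.0, 285.0], 0.18)]
clay_pot [([169.0, 260.0], 0.68), ([204.0, 247.0], 0.66), ([275.0, 300.0], 0.37)]
lamp_bar [([344.0, 237.0], 0.69), ([155.0, 314.0], 0.46), ([169.0, 258.0], 0.32), ([275.0, 299.0], 0.18)]
spray_bottle [([154.0, 314.0], 0.96)]
dibber [([407.0, 285.0], 0.6), ([172.0, 256.0], 0.3)]
plant_marker [([277.0, 299.0], 0.32), ([157.0, 313.0], 0.24)]
top [0.26886023 0.0385116  1.36510689] [ 0.20626728  0.01309202 -0.9784081 ] 402.15716619697673
pole [([218.0, 225.0], 0.85), ([217.0, 300.0], 0.84), ([401.0, 246.0], 0.21)]
pole_tray [([202.0, 229.0], 0.75), ([322.0, 134.0], 0.69)]
eye [([323.0, 132.0], 0.75), ([210.0, 222.0], 0.62)]
vent [([313.0, 137.0], 0.81), ([319.0, 145.0], 0.41), ([181.0, 159.0], 0.3)]
greenhouse 
[... 321 characters left out ...]
25)]
{'t': 1.2, 'q': array([ 1.17193752,  0.47696893,  0.0223661 ,  1.55543707, -0.0114915 ,
        1.10930742, -0.08309253]), 'joint_velocities': array([-0.00064733, -0.00110354, -0.00086556,  0.00079761,  0.00236219,
       -0.00066733,  0.00171605]), 'tau': array([ 4.94466476e-04, -5.82709944e+01,  1.53344784e+00, -2.72926873e+01,
       -5.42810932e-02,  1.01336013e-02,  6.99311840e-05]), 'tcp_pos': array([ 0.19352975, -0.6466566 ,  0.22266842]), 'ee_rot': array([ 8.02090493e-01, -5.97202512e-01,  8.99372319e-06, -7.37615497e-06]), 'force': array([-0.91016349, -0.50647356,  0.01204683]), 'wrist_torque': array([-0.02122497,  0.01861616, -0.00388697]), 'gripper_width': 0.0876087330228808}
```

View pics/top0.png

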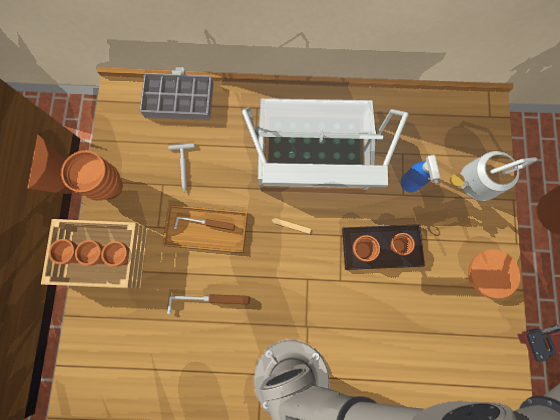

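View pics/scene0.png

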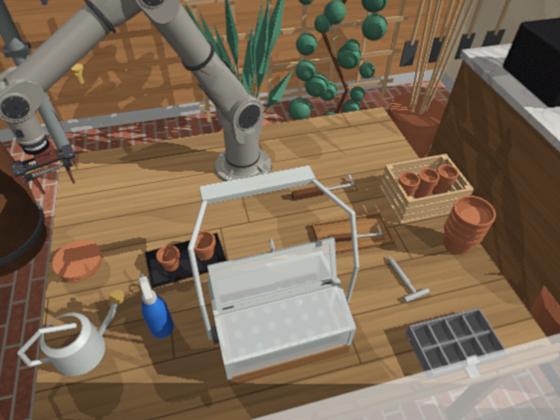

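```bash
python3 - <<'E'
from h import *
a=cv2.imread('pics/top0.png'); b=cv2.imread('pics/scene0.png')
r=lambda im,x,y,w,h,W,H: cv2.resize(im[y:y+h,x:x+w],(W,H),interpolation=cv2.INTER_CUBIC)
A=r(a,155,195,100,75,400,300); B=r(a,235,85,180,120,400,267+33)
C=r(b,180,160,190,140,400,300); D=r(b,300,205,100,75,400,300)
cv2.imwrite('pics/crop1.png',np.vstack([np.hstack([A,B]),np.hstack([C,D])]))
for l in ('pole','pole_tray','vent','lamp_bar','greenhouse'):
  for o in outline_of('top',l)[:2]:
    m=o['mask']; q=cv2.boxPoints(cv2.minAreaRect(np.argwhere(m)[:,::-1].astype(np.float32)))
    print(l,o['p'],np.round(o['pixel']),m.sum(),np.round(q).tolist())
E
```

```text
pole 0.8 [220. 296.] 475 [[167.0, 296.0], [248.0, 288.0], [249.0, 303.0], [168.0, 311.0]]
pole 0.65 [215. 223.] 232 [[175.0, 226.0], [175.0, 217.0], [234.0, 220.0], [234.0, 229.0]]
pole_tray 0.84 [204. 230.] 3058 [[163.0, 245.0], [167.0, 203.0], [248.0, 210.0], [244.0, 253.0]]
vent 0.64 [322. 134.] 628 [[260.0, 140.0], [260.0, 132.0], [382.0, 132.0], [382.0, 140.0]]
vent 0.29 [367. 248.] 565 [[348.0, 249.0], [366.0, 230.0], [384.0, 248.0], [366.0, 267.0]]
lamp_bar 0.86 [320. 146.] 11850 [[241.0, 191.0], [243.0, 98.0], [407.0, 101.0], [405.0, 195.0]]
lamp_bar 0.25 [214. 225.] 275 [[175.0, 222.0], [177.0, 213.0], [235.0, 222.0], [234.0, 231.0]]
greenhouse 0.96 [318. 149.] 11563 [[241.0, 191.0], [243.0, 98.0], [407.0, 101.0], [405.0, 194.0]]
```

View pics/crop1.png

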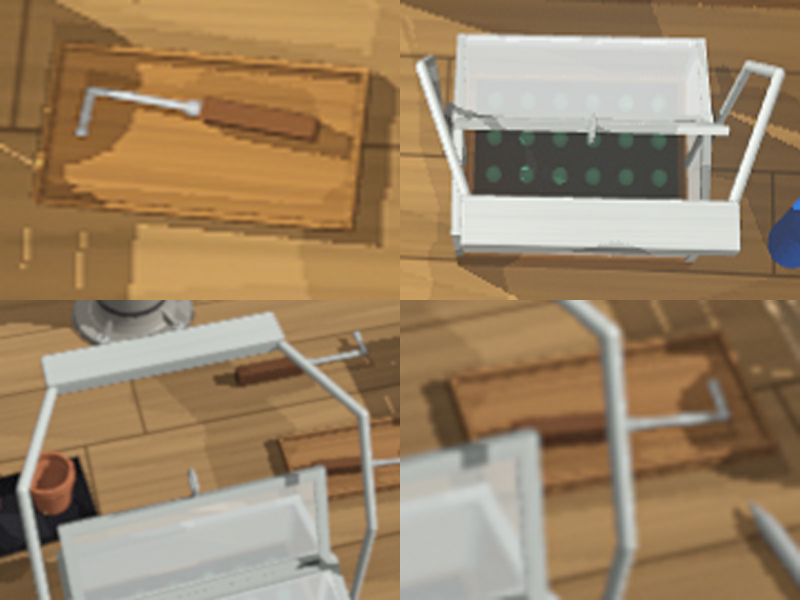

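```bash
python3 - <<'E'
from h import *
from scipy.optimize import least_squares
T=lambda x,y:(235+(x-400)*.45,85+y*.4); S=lambda x,y:(180+x*.475,160+(y-300)*140/300)
print('pole corner,tip,handle ends\n',onz('top',[(177.5,218.2),(175.5,228.2),(205.5,222),(234.5,227)],.019).round(4))
c=onz('top',[(170.5,206.2),(247,212),(244.5,252.5),(165,245.8)],.02);print('tray',c.round(4),c.mean(0))
print('marker',onz('top',[(275,220),(311,233)],.003).round(3),'spray',onz('top',[(421,176)],.2).round(3))
V=lambda r,y,a,h=0:(-r*np.cos(a-.262)-h*np.sin(a-.262),y,.2+r*np.sin(a-.262)-h*np.cos(a-.262)) 
def pts(a):return [('top',(-.175,.15,.442),T(457,197)),('top',(-.175,-.15,.442),T(740,203)),
 ('scene',(-.225,.15,.442),S(270,315)),('scene',(-.225,-.15,.442),S(42,358)),
 ('top',(.135,.18,.157),T(458,36)),('top',(.135,-.18,.157),T(707,38)),
 ('scene',V(.135,.17,a),S(325,467)),('scene',V(.135,-.17,a),S(60,525)),
 ('top',V(.135,.17,a),T(462,127)),('top',V(.135,-.17,a),T(728,130)),
 ('top',V(.155,0,a),T(592,127)),('scene',V(.155,0,a),S(193,483))]
def f(p):
    x,y,w,a=p;r=[]
    for cam,X,u in pts(a):
        W=(x+np.cos(w)*X[0]-np.sin(w)*X[1],y+np.sin(w)*X[0]+np.cos(w)*X[1],X[2]); r.append(proj(cam,W)[0]-u)
    return np.ravel(r)
s=least_squares(f,[.65,-.03,0,1.2],loss='soft_l1');print(s.x);print(f(s.x).reshape(-1,2).round(1))
o1,v1=ray('top',[T(592,127)]);o2,v2=ray('scene',[S(193,483)])
A=np.c_[v1[0],-v2[0]];k=np.linalg.lstsq(A,o2-o1,rcond=None)[0];print('eye tri',o1+k[0]*v1[0],o2+k[1]*v2[0])
x,y,w,a=s.x;X=V(.155,0,a);print('eye fit',x+np.cos(w)*X[0],y+np.sin(w)*X[0],X[2])
E
```

```text
pole corner,tip,handle ends
 [[0.4955 0.4063 0.019 ]
 [0.461  0.4096 0.019 ]
 [0.4869 0.3103 0.019 ]
 [0.4743 0.2109 0.019 ]]
tray [[0.5358 0.434  0.02  ]
 [0.5277 0.1719 0.02  ]
 [0.3898 0.1713 0.02  ]
 [0.4001 0.4382 0.02  ]] [0.4633325  0.30384723 0.02      ]
marker [[ 0.507  0.076  0.003]
 [ 0.468 -0.049  0.003]] spray [[ 0.627 -0.36   0.2  ]]
[ 0.74733525 -0.04626956  0.02289537  1.41068971]
[[ 2.3 -1.2]
 [ 0.3 -1. ]
 [ 1.2 -3.5]
 [-0.8 -2.6]
 [-0.1 -0.8]
 [-1.   0.5]
 [-0.3 -1.4]
 [-0.4  0.1]
 [-3.7 -1.5]
 [ 0.6 -0.1]
 [ 0.2  0.1]
 [ 0.4 -1.6]]
eye tri [ 0.68598856 -0.04744279  0.33707774] [ 0.68558521 -0.04918317  0.33705959]
eye fit 0.6838510159690316 -0.047723309693274193 0.341395327667022
```

Candidates in the top view: the pole in the tray (205,222), the larger pole on the table (215,300), and the dibber (184,165). I'm taking the one in the tray, which is the smaller hook pole: 196 mm from corner to handle end by measurement. In the crop its leg points towards the robot. The vent is open at about 1.4 rad, with the eye near (0.685, -0.048, 0.338).

Emit:
move_arm --commands '[{"x": 26,"y": 38,"claw": 0.55},{"x": 26,"y": 38},{"x": 26,"y": 38},{"x": 26,"y": 38},{"x": 26,"y": 38},{"x": 26,"y": 38},{"x": 26,"y": 38},{"x": 26,"y": 38},{"x": 26,"y": 38}]'

```text
validation failed for argument at $.co...
```

```bash
python3 -c "
from h import *
print(get_state())"
```

```text
{'t': 1.45, 'q': array([ 1.17193923,  0.4769927 ,  0.02244725,  1.55537347, -0.01150903,
        1.10929483, -0.08314731]), 'joint_velocities': array([-0.0010251 , -0.00200784,  0.00079512, -0.00123286, -0.00028872,
        0.00078657,  0.00111543]), 'tau': array([ 1.06527148e-05, -5.82711303e+01,  1.53296784e+00, -2.72929251e+01,
       -5.44189790e-02,  1.01209508e-02,  2.23940009e-05]), 'tcp_pos': array([ 0.19349961, -0.64670659,  0.22268094]), 'ee_rot': array([ 8.02049962e-01, -5.97256945e-01,  2.58660298e-05,  1.59822185e-05]), 'force': array([-0.0851174 , -0.48554321,  0.10922137]), 'wrist_torque': array([-0.0208459 , -0.00467432, -0.02136018]), 'gripper_width': 0.08763095612825267}
```

Emit:
move_arm --commands '[{"x": 26,"y": 38,"z": 0,"rx": 0,"ry": 0,"rz": 0,"claw": 0.55},{"x": 26,"y": 38,"z": 0,"rx": 0,"ry": 0,"rz": 0,"claw": 0.55},{"x": 26,"y": 38,"z": 0,"rx": 0,"ry": 0,"rz": 0,"claw": 0.55},{"x": 26,"y": 38,"z": 0,"rx": 0,"ry": 0,"rz": 0,"claw": 0.55},{"x": 26,"y": 38,"z": 0,"rx": 0,"ry": 0,"rz": 0,"claw": 0.55},{"x": 26,"y": 38,"z": 0,"rx": 0,"ry": 0,"rz": 0,"claw": 0.55},{"x": 26,"y": 38,"z": 0,"rx": 0,"ry": 0,"rz": 0,"claw": 0.55},{"x": 26,"y": 38,"z": 0,"rx": 0,"ry": 0,"rz": 0,"claw": 0.55},{"x": 26,"y": 38,"z": 0,"rx": 0,"ry": 0,"rz": 0,"claw": 0.55}]' --grip_force 10

```text
t: 2.35
tcp_pos: [0.4284, -0.3031, 0.223]
ee_rot: [0.802, -0.597, 0.0, 0.0]
force: [0.6, -1.1, 0.0]
gripper_width: 0.0485
```

Emit:
move_arm --commands '[{"x": 0,"y": 49,"z": 0,"rx": 0,"ry": 0,"rz": 0,"claw": 0.55},{"x": 0,"y": 49,"z": 0,"rx": 0,"ry": 0,"rz": 0,"claw": 0.55},{"x": 0,"y": 49,"z": 0,"rx": 0,"ry": 0,"rz": 0,"claw": 0.55},{"x": 0,"y": 49,"z": 0,"rx": 0,"ry": 0,"rz": 0,"claw": 0.55},{"x": 0,"y": 49,"z": 0,"rx": 0,"ry": 0,"rz": 0,"claw": 0.55},{"x": 0,"y": 49,"z": 0,"rx": 0,"ry": 0,"rz": 0,"claw": 0.55},{"x": 0,"y": 49,"z": 0,"rx": 0,"ry": 0,"rz": 0,"claw": 0.55},{"x": 0,"y": 49,"z": 0,"rx": 0,"ry": 0,"rz": 0,"claw": 0.55},{"x": 0,"y": 49,"z": 0,"rx": 0,"ry": 0,"rz": 0,"claw": 0.55},{"x": 0,"y": 49,"z": 0,"rx": 0,"ry": 0,"rz": 0,"claw": 0.55}]'

```text
t: 3.35
tcp_pos: [0.4274, 0.1872, 0.2231]
ee_rot: [0.802, -0.597, 0.001, -0.0]
force: [0.4, -0.1, -0.3]
gripper_width: 0.0482
```

Emit:
move_arm --commands '[{"x": 0,"y": 49,"z": 0,"rx": 0,"ry": 0,"rz": 0,"claw": 0.55},{"x": 7,"y": 49,"z": 0,"rx": 0,"ry": 0,"rz": 8.4,"claw": 0.55},{"x": 7,"y": 0,"z": -10,"rx": 0,"ry": 0,"rz": 8.4,"claw": 0.55},{"x": 8,"y": 0,"z": -10,"rx": 0,"ry": 0,"rz": 8.4,"claw": 0.55},{"x": 8,"y": 0,"z": -15,"rx": 0,"ry": 0,"rz": 8.4,"claw": 0.55},{"x": 8,"y": 0,"z": -20,"rx": 0,"ry": 0,"rz": 8.4,"claw": 0.55},{"x": 8,"y": 0,"z": -20,"rx": 0,"ry": 0,"rz": 8.4,"claw": 0.55},{"x": 8,"y": 0,"z": -30,"rx": 0,"ry": 0,"rz": 8.4,"claw": 0.55},{"x": 0,"y": 0,"z": -30,"rx": 0,"ry": 0,"rz": 8.3,"claw": 0.55},{"x": 0,"y": 0,"z": 0,"rx": 0,"ry": 0,"rz": 0,"claw": 0.55}]'

```text
t: 4.35
tcp_pos: [0.4797, 0.2812, 0.0841]
ee_rot: [0.999, -0.054, -0.003, 0.002]
force: [-0.3, 0.4, -0.2]
gripper_width: 0.048
```

```bash
python3 - <<'E'
from h import *
from scipy.spatial.transform import Rotation as Ro
im=save('top','t1.png')
s=get_state();print(s['q'],s['tcp_pos'],Ro.from_quat(s['ee_rot']).as_matrix().round(3))
cv2.imwrite('pics/c2.png',cv2.resize(im[185:275,140:260,::-1],(720,540),interpolation=cv2.INTER_CUBIC))
print(proj('top',[s['tcp_pos']]))
E
```

```text
[-0.07940132  0.56569421 -0.73302745  1.9130836   0.49348721  0.8548834
 -1.18229628] [0.48052215 0.28242969 0.08636096] [[ 0.994 -0.112 -0.004]
 [-0.112 -0.994 -0.001]
 [-0.003  0.002 -1.   ]]
[[210.05048844 220.80389111]]
```

View pics/c2.png

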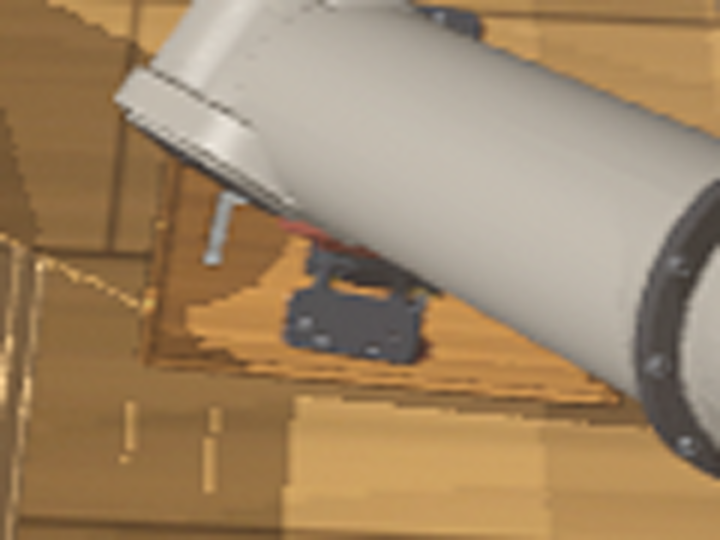

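Emit:
move_arm --commands '[{"x": 0,"y": 1,"z": -25,"rx": 0,"ry": 0,"rz": 0,"claw": 0.55},{"x": 0,"y": 0,"z": -25,"rx": 0,"ry": 0,"rz": 0,"claw": 0.55},{"x": 0,"y": 0,"z": -18,"rx": 0,"ry": 0,"rz": 0,"claw": 0.55},{"x": 0,"y": 0,"z": -11,"rx": 0,"ry": 0,"rz": 0,"claw": 0.55},{"x": 0,"y": 0,"z": 0,"rx": 0,"ry": 0,"rz": 0,"claw": 0.55},{"x": 0,"y": 0,"z": 0,"rx": 0,"ry": 0,"rz": 0,"claw": 0.55}]'

```text
t: 5.0
tcp_pos: [0.482, 0.2849, 0.0095]
ee_rot: [0.999, -0.055, 0.0, -0.0]
force: [0.4, -0.3, 0.4]
gripper_width: 0.048
```

Emit:
move_arm --commands '[{"x": 0,"y": 0,"z": -1,"rx": 0,"ry": 0,"rz": 0,"claw": 0.2},{"x": 0,"y": 0,"z": 0,"rx": 0,"ry": 0,"rz": 0,"claw": 0},{"x": 0,"y": 0,"z": 0,"rx": 0,"ry": 0,"rz": 0,"claw": 0},{"x": 0,"y": 0,"z": 0,"rx": 0,"ry": 0,"rz": 0,"claw": 0},{"x": 0,"y": 0,"z": 0,"rx": 0,"ry": 0,"rz": 0,"claw": 0},{"x": 0,"y": 0,"z": 0,"rx": 0,"ry": 0,"rz": 0,"claw": 0}]' --grip_force 55

```text
t: 5.6
tcp_pos: [0.4819, 0.2844, 0.008]
ee_rot: [0.999, -0.054, 0.0, -0.0]
force: [0.9, -1.5, 4.6]
gripper_width: 0.0197
```

Emit:
move_arm --commands '[{"x": 0,"y": 0,"z": 20,"rx": 0,"ry": 0,"rz": 0,"claw": 0},{"x": 0,"y": 0,"z": 30,"rx": 0,"ry": 0,"rz": 0,"claw": 0},{"x": -10,"y": 0,"z": 40,"rx": 0,"ry": 0,"rz": 0,"claw": 0},{"x": -15,"y": 0,"z": 40,"rx": 0,"ry": 0,"rz": 0,"claw": 0},{"x": -15,"y": 0,"z": 40,"rx": 0,"ry": 0,"rz": 0,"claw": 0},{"x": -15,"y": 0,"z": 0,"rx": 0,"ry": 0,"rz": 0,"claw": 0}]'

```text
t: 6.2
tcp_pos: [0.4279, 0.2867, 0.1822]
ee_rot: [0.999, -0.054, 0.003, -0.002]
force: [1.1, 0.4, -1.0]
gripper_width: 0.0198
```

Emit:
move_arm --commands '[{"x": 0,"y": -10,"z": 0,"rx": 0,"ry": 0,"rz": -8.25,"claw": 0},{"x": 0,"y": -10,"z": 0,"rx": 0,"ry": 0,"rz": -8.25,"claw": 0},{"x": 0,"y": -10,"z": 0,"rx": 0,"ry": 0,"rz": -8.25,"claw": 0},{"x": 0,"y": -10,"z": 0,"rx": 0,"ry": 0,"rz": -8.25,"claw": 0},{"x": 0,"y": -10,"z": 0,"rx": 0,"ry": 0,"rz": -8.25,"claw": 0},{"x": 0,"y": -10,"z": 0,"rx": 0,"ry": 0,"rz": -8.25,"claw": 0},{"x": 0,"y": -10,"z": 0,"rx": 0,"ry": 0,"rz": -8.25,"claw": 0},{"x": 0,"y": -10,"z": 0,"rx": 0,"ry": 0,"rz": -8.25,"claw": 0},{"x": 0,"y": -10,"z": 0,"rx": 0,"ry": 0,"rz": -8.25,"claw": 0},{"x": 0,"y": -10,"z": 0,"rx": 0,"ry": 0,"rz": -8.25,"claw": 0}]'

```text
t: 7.2
tcp_pos: [0.4256, 0.1834, 0.1765]
ee_rot: [0.713, -0.701, -0.0, 0.001]
force: [0.3, 0.1, -1.5]
gripper_width: 0.0196
```

```bash
python3 - <<'E'
from h import *
from scipy.spatial.transform import Rotation as Ro
im=save('top','t2.png'); b=save('scene','s2.png')
s=get_state();print(s['q'].round(2),s['tcp_pos'],Ro.from_quat(s['ee_rot']).as_matrix().round(3))
for c in('top','scene'):print([(np.round(x['pixel']),x['p']) for x in find_in(c,'hook')], proj(c,[s['tcp_pos'],s['tcp_pos']+[.122,.02,.011]]))
cv2.imwrite('pics/c3.png',np.hstack([im,b])[100:400:,:,::-1][:,100:900])
E
```

```text
[-0.05  0.23 -0.56  2.06  0.16  0.89 -2.24] [0.42569708 0.18251691 0.17650686] [[ 0.019 -1.    -0.002]
 [-1.    -0.019 -0.002]
 [ 0.002  0.002 -1.   ]]
[(array([216., 298.]), 0.94)] [[236.66807735 235.27643585]
 [232.46804699 194.28222007]]
[(array([323., 203.]), 0.53), (array([300., 197.]), 0.45)] [[319.95222881 199.78946032]
 [338.39142183 223.77147652]]
```

View pics/c3.png

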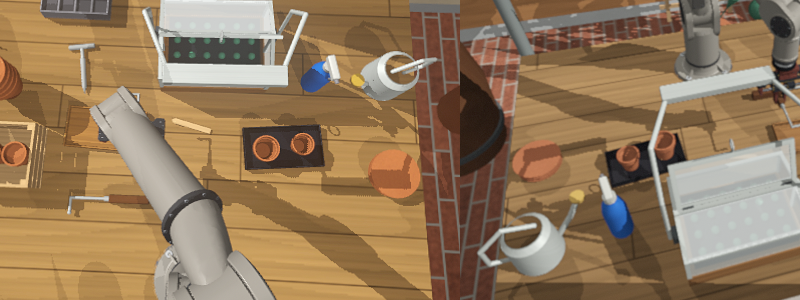

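Emit:
move_arm --commands '[{"x": 0,"y": -30,"z": 10,"rx": 0.17,"ry": -7.5,"rz": 0,"claw": 0},{"x": 0,"y": -45,"z": 10,"rx": 0.17,"ry": -7.5,"rz": 0,"claw": 0},{"x": 0,"y": -45,"z": 10,"rx": 0.17,"ry": -7.5,"rz": 0,"claw": 0},{"x": 0,"y": -45,"z": 10,"rx": 0.17,"ry": -7.5,"rz": 0,"claw": 0},{"x": 0,"y": -45,"z": 10,"rx": 0.17,"ry": -7.5,"rz": 0,"claw": 0},{"x": 5,"y": -45,"z": 10,"rx": 0.17,"ry": -7.5,"rz": 0,"claw": 0},{"x": 10,"y": -40,"z": 10,"rx": 0,"ry": 0,"rz": 0,"claw": 0},{"x": 0,"y": 0,"z": 0,"rx": 0,"ry": 0,"rz": 0,"claw": 0}]'

```text
t: 8.2
tcp_pos: [0.4249, -0.0038, 0.2309]
ee_rot: [0.697, -0.68, 0.138, -0.179]
force: [-0.3, 0.4, -1.3]
gripper_width: 0.0197
```

```bash
python3 - <<'E'
from h import *
from scipy.spatial.transform import Rotation as Ro
im=save('top','t3.png'); b=save('scene','s3.png')
s=get_state();M=Ro.from_quat(s['ee_rot']).as_matrix();print(s['q'].round(2),s['tcp_pos'],M.round(3))
# pole axes: ex=-tool y?, ey=-tool x, ez=-tool z
ey=-M[:,0];ez=-M[:,2];ex=np.cross(ey,ez)
H=s['tcp_pos']+.1225*ex+.019*ey+.011*ez;C=H-.019*ey;T=H+.019*ey;print('hook pred',H,ex)
for c in('top','scene'):print(c,[(np.round(x['pixel']),round(x['p'],2)) for x in find_in(c,'hook')], 'corner,hook,tip',proj(c,[C,H,T]).round(1).tolist())
u=proj('scene',[H])[0].astype(int);x0,y0=u[0]-70,u[1]-60
g=cv2.resize(b[y0:y0+120,x0:x0+140,::-1],(700,600),interpolation=cv2.INTER_CUBIC);print(x0,y0)
cv2.imwrite('pics/c4.png',g)
E
```

```text
[ 0.59 -0.17 -0.63  2.38 -0.32  0.46 -1.35] [ 4.23768955e-01 -2.35850593e-04  2.29739563e-01] [[ 0.041 -0.901  0.433]
 [-0.998 -0.014  0.065]
 [-0.053 -0.434 -0.899]]
hook pred [0.52857485 0.01967353 0.29383006] [0.90070759 0.01364736 0.43421146]
top [(array([300., 229.]), 0.77), (array([217., 299.]), 0.69)] corner,hook,tip [[300.7, 195.0], [293.8, 194.9], [286.9, 194.8]]
scene [(array([308., 193.]), 0.89), (array([268., 200.]), 0.69)] corner,hook,tip [[275.3, 209.3], [281.5, 207.7], [287.7, 206.1]]
211 147
```

View pics/c4.png

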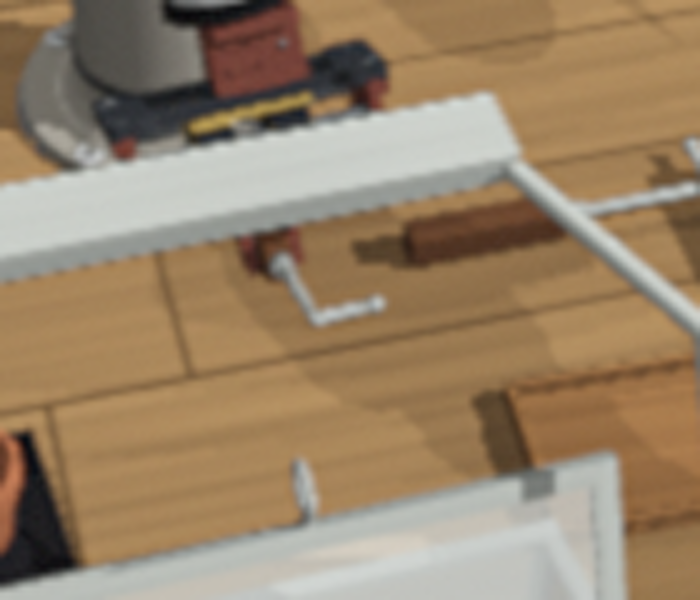

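Emit:
move_arm --commands '[{"x": 20,"y": -10,"z": 0,"rx": 0,"ry": 0,"rz": 0,"claw": 0},{"x": 25,"y": -20,"z": 0,"rx": 0,"ry": 0,"rz": 0,"claw": 0},{"x": 25,"y": -30,"z": 0,"rx": 0,"ry": 0,"rz": 0,"claw": 0},{"x": 20,"y": -30,"z": 0,"rx": 0,"ry": -3,"rz": 0,"claw": 0},{"x": 10,"y": -23,"z": 0,"rx": 0,"ry": -4,"rz": 0,"claw": 0},{"x": 0,"y": 0,"z": 0,"rx": 0,"ry": -4,"rz": 0,"claw": 0},{"x": 0,"y": 0,"z": 0,"rx": 0,"ry": 0,"rz": 0,"claw": 0}]'

```text
t: 9.1
tcp_pos: [0.5219, -0.1085, 0.228]
ee_rot: [0.685, -0.66, 0.193, -0.239]
force: [-0.1, -0.2, -0.6]
gripper_width: 0.0193
```

```bash
cat >> h.py <<'E'
from scipy.spatial.transform import Rotation as Ro
def pole():
    s=get_state();M=Ro.from_quat(s['ee_rot']).as_matrix();ey=-M[:,0];ez=-M[:,2];ex=np.cross(ey,ez)
    H=s['tcp_pos']+.1225*ex+.019*ey+.011*ez
    print('t',s['t'],'q',s['q'].round(2),'tcp',s['tcp_pos'].round(4),'F',s['force'].round(1),'tq',s['wrist_torque'].round(2))
    print('ex',ex.round(3),'ey',ey.round(3),'hook',H.round(4))
    return s,H,M,ex,ey,ez
def need(pitch,yaw=.0229):
    M=pole()[2]; ex=np.array([np.cos(pitch)*np.cos(yaw),np.cos(pitch)*np.sin(yaw),np.sin(pitch)]);ey=np.array([-np.sin(yaw),np.cos(yaw),0]);ez=np.cross(ex,ey)
    # tool axes: x=-ey, z=-ez, y=z cross x
    D=np.c_[-ey,np.cross(-ez,-ey),-ez]; print('rotvec deg',np.degrees(Ro.from_matrix(D@M.T).as_rotvec()).round(2)); return ex,ey,ez
E
python3 - <<'E'
from h import *
ex,ey,ez=need(np.radians(40)); print('tcp for prehook',np.array([.685,-.0925,.339])-.1225*ex-.019*ey-.011*ez)
E
```

```text
t 9.1 q [ 0.81  0.05 -0.61  2.29 -0.67  0.27 -0.72] tcp [ 0.5219 -0.1085  0.228 ] F [-0.1 -0.2 -0.6] tq [ 0.01  0.68 -0.02]
ex [0.813 0.014 0.582] ey [-0.054  0.997  0.051] hook [ 0.6141 -0.0887  0.3092]
rotvec deg [-2.77 -4.45 -1.87]
tcp for prehook [ 0.59868803 -0.11348187  0.25183203]
```

Emit:
move_arm --commands '[{"x": 12,"y": -2,"z": 2,"rx": -1.4,"ry": -3.7,"rz": -0.9,"claw": 0},{"x": 15,"y": -2,"z": 4,"rx": -1.4,"ry": -3.7,"rz": -0.9,"claw": 0},{"x": 15,"y": -1,"z": 4,"rx": 0,"ry": 0,"rz": 0,"claw": 0},{"x": 10,"y": 0,"z": 2,"rx": 0,"ry": 0,"rz": 0,"claw": 0},{"x": 0,"y": 0,"z": 0,"rx": 0,"ry": 0,"rz": 0,"claw": 0},{"x": 0,"y": 0,"z": 0,"rx": 0,"ry": 0,"rz": 0,"claw": 0}]'

```text
t: 9.7
tcp_pos: [0.562, -0.1131, 0.2368]
ee_rot: [0.678, -0.653, 0.229, -0.25]
force: [-0.2, 0.3, -1.6]
gripper_width: 0.0196
```

```bash
python3 - <<'E'
from h import *
ex,ey,ez=need(np.radians(43)); print('tcp for prehook',np.array([.685,-.0925,.339])-.1225*ex-.019*ey-.011*ez)
E
```

```text
t 9.7 q [ 0.56  0.08 -0.39  2.27 -0.81  0.17 -0.59] tcp [ 0.562  -0.1131  0.2368] F [-0.2  0.3 -1.6] tq [0.03 0.74 0.01]
ex [0.77  0.023 0.638] ey [-0.044  0.999  0.017] hook [ 0.6484 -0.0918  0.3237]
rotvec deg [-0.85 -3.4  -1.21]
tcp for prehook [ 0.60336774 -0.11337469  0.24741031]
```

Emit:
move_arm --commands '[{"x": 12,"y": 0,"z": 4,"rx": -0.4,"ry": 0,"rz": -0.6,"claw": 0},{"x": 14,"y": 0,"z": 4,"rx": -0.4,"ry": -1,"rz": -0.6,"claw": 0},{"x": 10,"y": 0,"z": 3,"rx": 0,"ry": -2,"rz": 0,"claw": 0},{"x": 0,"y": 0,"z": 0,"rx": 0,"ry": 0,"rz": 0,"claw": 0},{"x": 0,"y": 0,"z": 0,"rx": 0,"ry": 0,"rz": 0,"claw": 0}]'

```text
t: 10.2
tcp_pos: [0.5815, -0.1135, 0.2411]
ee_rot: [0.672, -0.653, 0.239, -0.254]
force: [0.5, -0.4, -0.9]
gripper_width: 0.0196
```

```bash
python3 - <<'E'
from h import *
need(np.radians(42)); _,H,M,ex,ey,ez=pole()
b=save('scene','s4.png'); t=save('top','t4.png')
for c in('top','scene'):print(c,'corner,hook,tip',proj(c,[H-.019*ey,H,H+.019*ey]).round(1).tolist(),'eye',proj(c,[.685,-.0475,.338]).round(1))
g=cv2.resize(b[210:280,220:320,::-1],(800,560),interpolation=cv2.INTER_CUBIC)
cv2.imwrite('pics/c5.png',g)
E
```

```text
t 10.2 q [ 0.06  0.07  0.11  2.28 -1.02  0.17 -0.42] tcp [ 0.5815 -0.1135  0.2411] F [ 0.5 -0.4 -0.9] tq [-0.04  0.75  0.03]
ex [0.757 0.018 0.653] ey [-0.033  0.999  0.01 ] hook [ 0.6664 -0.0926  0.3296]
rotvec deg [-0.53 -1.24 -0.56]
t 10.2 q [ 0.06  0.07  0.11  2.28 -1.02  0.17 -0.42] tcp [ 0.5815 -0.1135  0.2411] F [ 0.5 -0.4 -0.9] tq [-0.04  0.75  0.03]
ex [0.757 0.018 0.653] ey [-0.033  0.999  0.01 ] hook [ 0.6664 -0.0926  0.3296]
top corner,hook,tip [[344.6, 144.4], [337.6, 144.3], [330.6, 144.2]] eye [[321.4 136. ]]
scene corner,hook,tip [[246.7, 246.3], [253.8, 244.7], [260.8, 243.0]] eye [[272.2 244.9]]
```

View pics/c5.png

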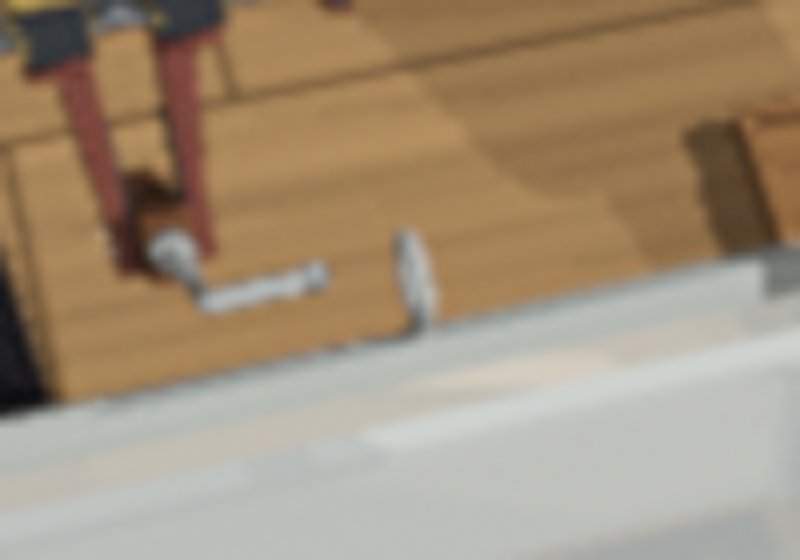

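Emit:
move_arm --commands '[{"x": 7,"y": 0,"z": 3,"rx": -0.3,"ry": 0,"rz": -0.3,"claw": 0},{"x": 7,"y": 0,"z": 3,"rx": -0.2,"ry": -0.6,"rz": -0.3,"claw": 0},{"x": 5,"y": 0,"z": 3,"rx": 0,"ry": -0.6,"rz": 0,"claw": 0},{"x": 0,"y": 0,"z": 0,"rx": 0,"ry": 0,"rz": 0,"claw": 0},{"x": 0,"y": 0,"z": 0,"rx": 0,"ry": 0,"rz": 0,"claw": 0}]'

```text
t: 10.8
tcp_pos: [0.6004, -0.1161, 0.2503]
ee_rot: [0.666, -0.654, 0.251, -0.256]
force: [0.1, -0.2, -0.7]
gripper_width: 0.0199
```

```bash
python3 - <<'E'
from h import *
_,H,M,ex,ey,ez=pole()
b=save('scene','s5.png'); t=save('top','t5.png')
for c in('top','scene'):print(c,'corner,hook,tip',proj(c,[H-.019*ey,H,H+.019*ey]).round(1).tolist(),'eye',proj(c,[.685,-.0475,.338]).round(1))
r=lambda im,x,y:cv2.resize(im[y:y+60,x:x+80,::-1],(400,300),interpolation=cv2.INTER_CUBIC)
cv2.imwrite('pics/c6.png',np.hstack([r(b,230,215),r(t,290,110)]))
E
```

```text
t 10.8 q [-0.23  0.08  0.4   2.27 -1.11  0.17 -0.34] tcp [ 0.6004 -0.1161  0.2503] F [ 0.1 -0.2 -0.7] tq [ 0.03  0.76 -0.01]
ex [0.743 0.013 0.669] ey [-0.018  1.     0.   ] hook [ 0.6837 -0.0956  0.3405]
top corner,hook,tip [[346.4, 137.1], [339.4, 136.9], [332.3, 136.7]] eye [[321.4 136. ]]
scene corner,hook,tip [[246.7, 249.2], [253.9, 247.6], [261.1, 246.0]] eye [[272.2 244.9]]
```

View pics/c6.png

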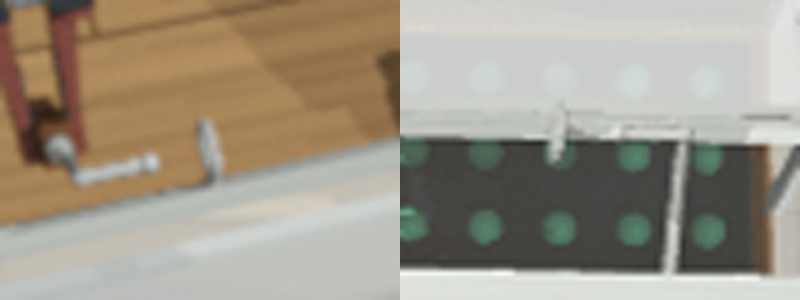

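```bash
cat >> h.py <<'E'
def tri(pt,ps):
    o1,v1=ray('top',[pt]);o2,v2=ray('scene',[ps]);k=np.linalg.lstsq(np.c_[v1[0],-v2[0]],o2-o1,rcond=None)[0]
    return ((o1+k[0]*v1[0]+o2+k[1]*v2[0])/2).round(4)
E
python3 - <<'E'
from h import *
print(tri((347,136.4),(246,250.6)),tri((332.4,136.2),(260.4,247)),tri((322,136.4),(271.8,245)))
_,H,M,ex,ey,ez=pole();print(H-.019*ey,H+.019*ey)
E
```

```text
[ 0.6866 -0.1167  0.3387] [ 0.6851 -0.0779  0.3391] [ 0.6844 -0.0488  0.3371]
t 10.9 q [-0.23  0.08  0.4   2.27 -1.11  0.17 -0.34] tcp [ 0.6003 -0.1163  0.2503] F [-0.2 -0.8 -0.8] tq [ 0.04  0.66 -0.02]
ex [0.743 0.013 0.669] ey [-0.018  1.     0.   ] hook [ 0.6836 -0.0959  0.3405]
[ 0.68397226 -0.11487335  0.34050851] [ 0.68329966 -0.07687931  0.34052177]
```

Emit:
move_arm --commands '[{"x": -1,"y": 6,"z": -2,"rx": 0,"ry": 0,"rz": 0,"claw": 0},{"x": 0,"y": 8,"z": 0,"rx": 0,"ry": 0,"rz": 0,"claw": 0},{"x": 0,"y": 8,"z": 0,"rx": 0,"ry": 0,"rz": 0,"claw": 0},{"x": 0,"y": 8,"z": 0,"rx": 0,"ry": 0,"rz": 0,"claw": 0},{"x": 0,"y": 0,"z": 0,"rx": 0,"ry": 0,"rz": 0,"claw": 0}]'

```text
t: 11.4
tcp_pos: [0.5999, -0.0833, 0.2482]
ee_rot: [0.668, -0.653, 0.25, -0.256]
force: [0.1, 0.5, -1.0]
gripper_width: 0.0197
```

```bash
python3 - <<'E'
from h import *
pole()
E
```

```text
t 11.4 q [-0.87  0.08  1.02  2.31 -1.22  0.17 -0.27] tcp [ 0.5999 -0.0833  0.2482] F [ 0.1  0.5 -1. ] tq [0.03 0.74 0.03]
ex [0.743 0.017 0.669] ey [-0.023  1.     0.   ] hook [ 0.6831 -0.0624  0.3383]
```

Emit:
move_arm --commands '[{"x": 0,"y": 6,"z": 0,"rx": 0,"ry": 0,"rz": 0,"claw": 0},{"x": 0,"y": 6,"z": 0,"rx": 0,"ry": 0,"rz": 0,"claw": 0},{"x": 0,"y": 0,"z": 0,"rx": 0,"ry": 0,"rz": 0,"claw": 0},{"x": 0,"y": 0,"z": 0,"rx": 0,"ry": 0,"rz": 0,"claw": 0}]'

```text
t: 11.8
tcp_pos: [0.5998, -0.0747, 0.2485]
ee_rot: [0.666, -0.654, 0.251, -0.256]
force: [-0.2, 0.2, -1.8]
gripper_width: 0.0198
```

```bash
python3 - <<'E'
from h import *
_,H,M,ex,ey,ez=pole()
b=save('scene','s6.png'); t=save('top','t6.png')
for c in('top','scene'):print(c,'corner,hook,tip',proj(c,[H-.019*ey,H,H+.019*ey]).round(1).tolist(),'eye',proj(c,[.685,-.0475,.338]).round(1))
r=lambda im,x,y:cv2.resize(im[y:y+60,x:x+80,::-1],(400,300),interpolation=cv2.INTER_CUBIC)
cv2.imwrite('pics/c7.png',np.hstack([r(b,230,215),r(t,290,110)]))
E
```

```text
t 11.8 q [-1.03  0.09  1.16  2.32 -1.25  0.17 -0.27] tcp [ 0.5998 -0.0747  0.2485] F [-0.2  0.2 -1.8] tq [0.01 0.78 0.01]
ex [0.743 0.013 0.67 ] ey [-0.018  1.     0.   ] hook [ 0.6831 -0.0541  0.3387]
top corner,hook,tip [[330.9, 136.9], [323.9, 136.7], [316.9, 136.5]] eye [[321.4 136. ]]
scene corner,hook,tip [[262.5, 246.2], [269.6, 244.6], [276.6, 243.1]] eye [[272.2 244.9]]
```

View pics/c7.png

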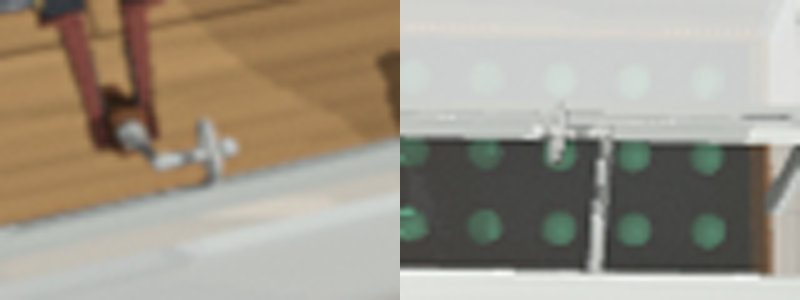

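```bash
cat > plan.py <<'E'
from h import *
def tcp(a,lead,p,y=-.0535,yaw=.018):
    ph=a-lead-.262; H=np.array([.7473-.155*np.cos(ph),y,.2+.155*np.sin(ph)])
    ex=np.array([np.cos(p)*np.cos(yaw),np.cos(p)*np.sin(yaw),np.sin(p)]);ey=np.array([-np.sin(yaw),np.cos(yaw),0]);ez=np.cross(ex,ey)
    T=H-.1225*ex-.019*ey-.011*ez
    c=np.array([.522,.42]);gap=.1225+(c-H[[0,2]])@[np.cos(p),np.sin(p)]-.0375
    return H,T,gap
if __name__=='__main__':
    for a in np.arange(1.41,-.01,-.1):
        g=[round(1000*tcp(a,.06,np.radians(p))[2]) for p in(20,25,30,35,40)]
        print(round(a,2),tcp(a,.06,np.radians(30))[0].round(3),tcp(a,.06,np.radians(25))[1].round(3),g)
E
python3 plan.py
```

```text
1.41 [ 0.675 -0.054  0.337] [ 0.569 -0.074  0.276] [-31, -19, -6, 7, 21]
1.31 [ 0.662 -0.054  0.329] [ 0.556 -0.074  0.268] [-16, -4, 9, 22, 36]
1.21 [ 0.65  -0.054  0.32 ] [ 0.543 -0.074  0.259] [-1, 12, 24, 38, 51]
1.11 [ 0.638 -0.054  0.31 ] [ 0.532 -0.074  0.248] [14, 26, 40, 53, 67]
1.01 [ 0.628 -0.054  0.298] [ 0.522 -0.074  0.237] [27, 41, 54, 68, 82]
0.91 [ 0.618 -0.054  0.286] [ 0.512 -0.074  0.224] [40, 54, 69, 83, 97]
0.81 [ 0.61  -0.054  0.273] [ 0.504 -0.074  0.211] [52, 67, 82, 97, 112]
0.71 [ 0.604 -0.054  0.259] [ 0.498 -0.074  0.197] [63, 79, 95, 111, 126]
0.61 [ 0.599 -0.054  0.244] [ 0.493 -0.074  0.182] [73, 90, 107, 123, 139]
0.51 [ 0.595 -0.054  0.229] [ 0.489 -0.074  0.167] [82, 100, 117, 135, 152]
0.41 [ 0.593 -0.054  0.214] [ 0.487 -0.074  0.152] [89, 108, 127, 145, 163]
0.31 [ 0.592 -0.054  0.198] [ 0.486 -0.074  0.136] [95, 115, 135, 155, 174]
0.21 [ 0.593 -0.054  0.183] [ 0.487 -0.074  0.121] [99, 121, 142, 163, 183]
0.11 [ 0.596 -0.054  0.167] [ 0.49  -0.074  0.106] [102, 125, 147, 169, 191]
0.01 [ 0.6   -0.054  0.152] [ 0.494 -0.074  0.091] [103, 128, 151, 175, 197]
```

```bash
cat > rows.py <<'E'
from plan import *
import sys
def rows(a0,a1,n,lead=.06,y=-.0535):
    P=lambda a:np.interp(a,[0,.6,.91,1.01,1.11,1.21,1.31,1.41],[15,15,20,24,27,31,36,42])
    s,H,M,ex,ey,ez=pole();T=s['tcp_pos'];p=np.degrees(np.arcsin(ex[2]))
    R=[]
    for a in np.linspace(a0,a1,n+1)[1:]:
        t=tcp(a,lead,np.radians(P(a)),y)[1];R.append(([round(v,1) for v in 1000*(t-T)],round(p-P(a),1)));T=t;p=P(a)
    for r in R:print(r)
if __name__=='__main__': rows(*map(float,sys.argv[1:3]),int(sys.argv[3]))
E
python3 rows.py 1.41 1.11 9
```

```text
t 11.9 q [-1.03  0.09  1.17  2.32 -1.25  0.17 -0.27] tcp [ 0.5998 -0.075   0.2486] F [ 0.1  0.8 -1.4] tq [0.03 0.74 0.03]
ex [0.742 0.013 0.67 ] ey [-0.017  1.     0.   ] hook [ 0.6831 -0.0546  0.3388]
([np.float64(-15.4), np.float64(1.0), np.float64(-0.9)], np.float64(2.0))
([np.float64(-7.4), np.float64(-0.1), np.float64(0.5)], np.float64(2.0))
([np.float64(-7.2), np.float64(-0.1), np.float64(0.4)], np.float64(2.0))
([np.float64(-6.6), np.float64(-0.0), np.float64(-0.2)], np.float64(1.7))
([np.float64(-6.4), np.float64(-0.0), np.float64(-0.3)], np.float64(1.7))
([np.float64(-6.2), np.float64(-0.0), np.float64(-0.3)], np.float64(1.7))
([np.float64(-5.6), np.float64(-0.0), np.float64(-1.0)], np.float64(1.3))
([np.float64(-5.4), np.float64(-0.0), np.float64(-1.1)], np.float64(1.3))
([np.float64(-5.3), np.float64(-0.0), np.float64(-1.2)], np.float64(1.3))
```

Emit:
move_arm --commands '[{"x": -5,"y": 0,"z": 0,"rx": 0,"ry": 0.5,"rz": 0,"claw": 0},{"x": -5,"y": 0,"z": 0,"rx": 0,"ry": 0.5,"rz": 0,"claw": 0},{"x": -5,"y": 0,"z": -0.5,"rx": 0,"ry": 1,"rz": 0,"claw": 0},{"x": -7,"y": 0,"z": 0.5,"rx": 0,"ry": 2,"rz": 0,"claw": 0},{"x": -7,"y": 0,"z": 0.4,"rx": 0,"ry": 2,"rz": 0,"claw": 0},{"x": 0,"y": 0,"z": 0,"rx": 0,"ry": 0,"rz": 0,"claw": 0}]'

```text
t: 12.5
tcp_pos: [0.577, -0.075, 0.2457]
ee_rot: [0.678, -0.665, 0.217, -0.225]
force: [0.7, 0.0, -0.9]
gripper_width: 0.0193
```

```bash
python3 rows.py 1.31 1.01 9
```

```text
t 12.5 q [-1.33  0.02  1.45  2.29 -0.46  0.24 -1.02] tcp [ 0.577  -0.075   0.2457] F [ 0.7  0.  -0.9] tq [ 0.    0.65 -0.04]
ex [0.804 0.014 0.594] ey [-0.021  1.     0.004] hook [ 0.6686 -0.0544  0.3274]
([np.float64(-13.8), np.float64(0.8), np.float64(2.6)], np.float64(2.1))
([np.float64(-6.4), np.float64(-0.0), np.float64(-0.3)], np.float64(1.7))
([np.float64(-6.2), np.float64(-0.0), np.float64(-0.3)], np.float64(1.7))
([np.float64(-5.6), np.float64(-0.0), np.float64(-1.0)], np.float64(1.3))
([np.float64(-5.4), np.float64(-0.0), np.float64(-1.1)], np.float64(1.3))
([np.float64(-5.3), np.float64(-0.0), np.float64(-1.2)], np.float64(1.3))
([np.float64(-4.7), np.float64(-0.0), np.float64(-1.9)], np.float64(1.0))
([np.float64(-4.6), np.float64(-0.0), np.float64(-2.0)], np.float64(1.0))
([np.float64(-4.4), np.float64(-0.0), np.float64(-2.1)], np.float64(1.0))
```

Emit:
move_arm --commands '[{"x": -4,"y": 0,"z": 1,"rx": 0,"ry": 0.5,"rz": 0,"claw": 0},{"x": -5,"y": 0,"z": 1,"rx": 0,"ry": 0.8,"rz": 0,"claw": 0},{"x": -5,"y": 0,"z": 0.6,"rx": 0,"ry": 0.8,"rz": 0,"claw": 0},{"x": -6,"y": 0,"z": 0,"rx": 0,"ry": 1.7,"rz": 0,"claw": 0},{"x": 0,"y": 0,"z": 0,"rx": 0,"ry": 0,"rz": 0,"claw": 0}]'

```text
t: 13.0
tcp_pos: [0.5598, -0.0757, 0.2449]
ee_rot: [0.685, -0.673, 0.194, -0.203]
force: [0.1, -0.1, -0.7]
gripper_width: 0.0201
```

```bash
python3 - <<'E'
from h import *
s,H,M,ex,ey,ez=pole()
o=outline_of
b=save('scene','s7.png');t=save('top','t7.png')
r=lambda im,x,y:cv2.resize(im[y:y+75,x:x+100,::-1],(400,300),interpolation=cv2.INTER_CUBIC)
cv2.imwrite('pics/c8.png',np.hstack([r(b,220,200),r(t,270,100)]))
E
python3 rows.py 1.277 0.91 11
```

```text
t 13.0 q [-1.11 -0.05  1.19  2.28 -0.06  0.32 -1.42] tcp [ 0.5598 -0.0757  0.2449] F [ 0.1 -0.1 -0.7] tq [0.08 0.59 0.03]
ex [0.842 0.013 0.539] ey [-0.02   1.     0.008] hook [ 0.6567 -0.0554  0.3203]
t 13.1 q [-1.12 -0.05  1.19  2.28 -0.06  0.32 -1.42] tcp [ 0.5598 -0.0757  0.2445] F [ 0.7  1.3 -0.1] tq [0.08 0.27 0.02]
ex [0.842 0.013 0.539] ey [-0.02   1.     0.007] hook [ 0.6567 -0.0553  0.32  ]
([np.float64(-3.1), np.float64(1.5), np.float64(3.5)], np.float64(-0.1))
([np.float64(-6.2), np.float64(-0.0), np.float64(-0.3)], np.float64(1.7))
([np.float64(-5.6), np.float64(-0.0), np.float64(-1.0)], np.float64(1.3))
([np.float64(-5.5), np.float64(-0.0), np.float64(-1.1)], np.float64(1.3))
([np.float64(-5.3), np.float64(-0.0), np.float64(-1.2)], np.float64(1.3))
([np.float64(-4.7), np.float64(-0.0), np.float64(-1.9)], np.float64(1.0))
([np.float64(-4.6), np.float64(-0.0), np.float64(-2.0)], np.float64(1.0))
([np.float64(-4.4), np.float64(-0.0), np.float64(-2.1)], np.float64(1.0))
([np.float64(-4.6), np.float64(-0.0), np.float64(-1.5)], np.float64(1.3))
([np.float64(-4.4), np.float64(-0.0), np.float64(-1.6)], np.float64(1.3))
([np.float64(-4.2), np.float64(-0.0), np.float64(-1.7)], np.float64(1.3))
```

View pics/c8.png

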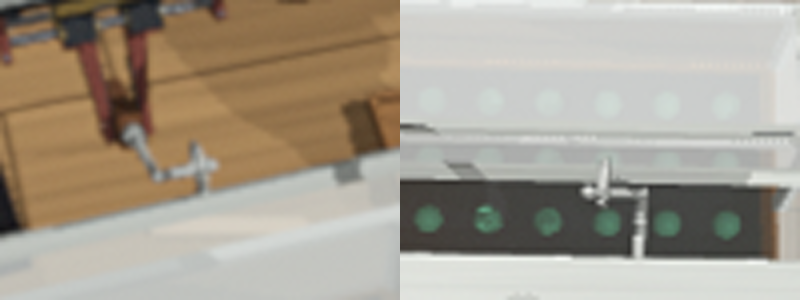

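Emit:
move_arm --commands '[{"x": -3,"y": 0.5,"z": 1.5,"rx": 0,"ry": 0,"rz": 0,"claw": 0},{"x": -6,"y": 0.5,"z": 1,"rx": 0,"ry": 1.7,"rz": 0,"claw": 0},{"x": -5.6,"y": 0,"z": 0,"rx": 0,"ry": 1.3,"rz": 0,"claw": 0},{"x": -5.5,"y": 0,"z": -1,"rx": 0,"ry": 1.3,"rz": 0,"claw": 0},{"x": -5.3,"y": 0,"z": -1.2,"rx": 0,"ry": 1.3,"rz": 0,"claw": 0},{"x": -4.7,"y": 0,"z": -1.9,"rx": 0,"ry": 1,"rz": 0,"claw": 0},{"x": 0,"y": 0,"z": 0,"rx": 0,"ry": 0,"rz": 0,"claw": 0}]'

```text
t: 13.8
tcp_pos: [0.5292, -0.0742, 0.2425]
ee_rot: [0.695, -0.683, 0.154, -0.163]
force: [-0.2, -0.4, -0.6]
gripper_width: 0.0198
```

```bash
python3 rows.py 1.077 0.75 9
```

```text
t 13.8 q [-1.04 -0.08  1.08  2.25  0.07  0.48 -1.55] tcp [ 0.5292 -0.0742  0.2425] F [-0.2 -0.4 -0.6] tq [ 0.02  0.42 -0.05]
ex [0.9   0.014 0.437] ey [-0.02   1.     0.009] hook [ 0.6343 -0.0536  0.306 ]
([np.float64(-4.7), np.float64(-0.2), np.float64(-2.0)], np.float64(1.0))
([np.float64(-4.8), np.float64(-0.0), np.float64(-2.2)], np.float64(1.1))
([np.float64(-4.9), np.float64(-0.0), np.float64(-1.7)], np.float64(1.5))
([np.float64(-4.7), np.float64(-0.0), np.float64(-1.8)], np.float64(1.5))
([np.float64(-4.2), np.float64(-0.0), np.float64(-2.5)], np.float64(1.1))
([np.float64(-3.5), np.float64(-0.0), np.float64(-3.6)], np.float64(0.6))
([np.float64(-3.3), np.float64(-0.0), np.float64(-3.7)], np.float64(0.6))
([np.float64(-3.1), np.float64(-0.0), np.float64(-3.8)], np.float64(0.6))
([np.float64(-2.9), np.float64(-0.0), np.float64(-3.9)], np.float64(0.6))
```

Emit:
move_arm --commands '[{"x": -4.7,"y": 0,"z": -2,"rx": 0,"ry": 1,"rz": 0,"claw": 0},{"x": -4.8,"y": 0,"z": -2.2,"rx": 0,"ry": 1.1,"rz": 0,"claw": 0},{"x": -4.9,"y": 0,"z": -1.7,"rx": 0,"ry": 1.5,"rz": 0,"claw": 0},{"x": -4.7,"y": 0,"z": -1.8,"rx": 0,"ry": 1.5,"rz": 0,"claw": 0},{"x": -4.2,"y": 0,"z": -2.5,"rx": 0,"ry": 1.1,"rz": 0,"claw": 0},{"x": -3.5,"y": 0,"z": -3.6,"rx": 0,"ry": 0.6,"rz": 0,"claw": 0},{"x": -3.3,"y": 0,"z": -3.7,"rx": 0,"ry": 0.6,"rz": 0,"claw": 0},{"x": -3.1,"y": 0,"z": -3.8,"rx": 0,"ry": 0.6,"rz": 0,"claw": 0},{"x": -2.9,"y": 0,"z": -3.9,"rx": 0,"ry": 0.6,"rz": 0,"claw": 0},{"x": 0,"y": 0,"z": 0,"rx": 0,"ry": 0,"rz": 0,"claw": 0}]'

```text
t: 14.8
tcp_pos: [0.4927, -0.0742, 0.2169]
ee_rot: [0.705, -0.693, 0.101, -0.111]
force: [-0.4, -0.3, -1.0]
gripper_width: 0.0196
```

```bash
python3 rows.py 0.75 0.4 9
```

```text
t 14.8 q [-1.06 -0.01  1.15  2.24 -0.06  0.61 -1.42] tcp [ 0.4927 -0.0742  0.2169] F [-0.4 -0.3 -1. ] tq [0.05 0.36 0.04]
ex [0.955 0.014 0.296] ey [-0.019  1.     0.011] hook [ 0.6061 -0.0536  0.2639]
([np.float64(-2.6), np.float64(-0.4), np.float64(-4.0)], np.float64(0.4))
([np.float64(-2.7), np.float64(-0.0), np.float64(-4.4)], np.float64(0.6))
([np.float64(-2.4), np.float64(-0.0), np.float64(-4.4)], np.float64(0.6))
([np.float64(-2.1), np.float64(-0.0), np.float64(-4.7)], np.float64(0.5))
([np.float64(-1.5), np.float64(0.0), np.float64(-5.8)], np.float64(0.0))
([np.float64(-1.3), np.float64(0.0), np.float64(-5.9)], np.float64(0.0))
([np.float64(-1.1), np.float64(0.0), np.float64(-5.9)], np.float64(0.0))
([np.float64(-0.8), np.float64(0.0), np.float64(-6.0)], np.float64(0.0))
([np.float64(-0.6), np.float64(0.0), np.float64(-6.0)], np.float64(0.0))
```

Emit:
move_arm --commands '[{"x": -2.6,"y": 0,"z": -4,"rx": 0,"ry": 0.4,"rz": 0,"claw": 0},{"x": -2.7,"y": 0,"z": -4.4,"rx": 0,"ry": 0.6,"rz": 0,"claw": 0},{"x": -2.4,"y": 0,"z": -4.4,"rx": 0,"ry": 0.6,"rz": 0,"claw": 0},{"x": -2.1,"y": 0,"z": -4.7,"rx": 0,"ry": 0.5,"rz": 0,"claw": 0},{"x": -1.5,"y": 0,"z": -5.8,"rx": 0,"ry": 0,"rz": 0,"claw": 0},{"x": -1.3,"y": 0,"z": -5.9,"rx": 0,"ry": 0,"rz": 0,"claw": 0},{"x": -1.1,"y": 0,"z": -5.9,"rx": 0,"ry": 0,"rz": 0,"claw": 0},{"x": -0.8,"y": 0,"z": -6,"rx": 0,"ry": 0,"rz": 0,"claw": 0},{"x": -0.6,"y": 0,"z": -6,"rx": 0,"ry": 0,"rz": 0,"claw": 0},{"x": 0,"y": 0,"z": 0,"rx": 0,"ry": 0,"rz": 0,"claw": 0}]'

```text
t: 15.8
tcp_pos: [0.4777, -0.0742, 0.1697]
ee_rot: [0.707, -0.695, 0.088, -0.098]
force: [-0.5, 0.4, -0.8]
gripper_width: 0.0197
```

```bash
python3 - <<'E'
from h import *
s,H,M,ex,ey,ez=pole()
b=save('scene','s8.png');t=save('top','t8.png')
for c in('top','scene'):print(c,'corner,hook,tip',proj(c,[H-.019*ey,H,H+.019*ey]).round(1).tolist(),[(np.round(x['pixel']),round(x['p'],2)) for x in find_in(c,'eye')])
r=lambda im,x,y:cv2.resize(im[y:y+75,x:x+100,::-1],(400,300),interpolation=cv2.INTER_CUBIC)
cv2.imwrite('pics/c9.png',np.hstack([r(b,220,210),r(t,270,120)]))
E
python3 rows.py 0.4 0.05 9
```

```text
t 15.8 q [-0.92  0.15  1.08  2.29 -0.36  0.55 -1.13] tcp [ 0.4777 -0.0742  0.1697] F [-0.5  0.4 -0.8] tq [-0.03  0.31  0.03]
ex [0.965 0.014 0.261] ey [-0.018  1.     0.012] hook [ 0.5927 -0.0537  0.2126]
top corner,hook,tip [[325.1, 181.6], [318.7, 181.4], [312.3, 181.2]] [(array([321., 148.]), 0.72)]
scene corner,hook,tip [[256.4, 247.7], [262.7, 246.3], [268.9, 244.9]] [(array([268., 271.]), 0.7)]
t 16.0 q [-0.92  0.15  1.08  2.29 -0.36  0.55 -1.13] tcp [ 0.4782 -0.0743  0.1706] F [-0.1  1.  -1.3] tq [-0.05  0.35 -0.01]
ex [0.965 0.014 0.263] ey [-0.018  1.     0.012] hook [ 0.5932 -0.0537  0.2136]
([np.float64(-0.9), np.float64(-0.3), np.float64(-6.9)], np.float64(0.2))
([np.float64(-0.1), np.float64(0.0), np.float64(-6.0)], np.float64(0.0))
([np.float64(0.1), np.float64(0.0), np.float64(-6.0)], np.float64(0.0))
([np.float64(0.4), np.float64(0.0), np.float64(-6.0)], np.float64(0.0))
([np.float64(0.6), np.float64(0.0), np.float64(-6.0)], np.float64(0.0))
([np.float64(0.8), np.float64(0.0), np.float64(-6.0)], np.float64(0.0))
([np.float64(1.0), np.float64(0.0), np.float64(-5.9)], np.float64(0.0))
([np.float64(1.3), np.float64(0.0), np.float64(-5.9)], np.float64(0.0))
([np.float64(1.5), np.float64(0.0), np.float64(-5.8)], np.float64(0.0))
```

View pics/c9.png

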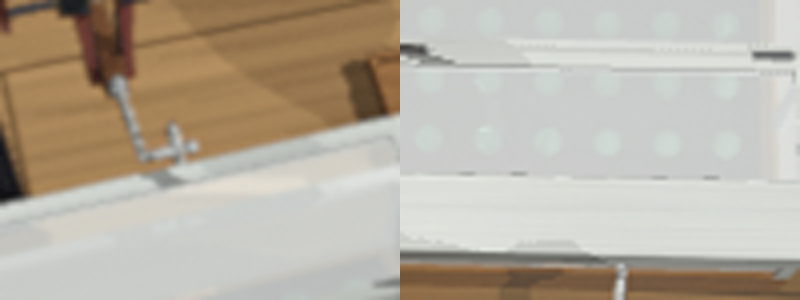

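Emit:
move_arm --commands '[{"x": -0.9,"y": 0,"z": -5.5,"rx": 0,"ry": 0,"rz": 0,"claw": 0},{"x": -0.1,"y": 0,"z": -6,"rx": 0,"ry": 0,"rz": 0,"claw": 0},{"x": 0.1,"y": 0,"z": -6,"rx": 0,"ry": 0,"rz": 0,"claw": 0},{"x": 0.4,"y": 0,"z": -6,"rx": 0,"ry": 0,"rz": 0,"claw": 0},{"x": 0.6,"y": 0,"z": -6,"rx": 0,"ry": 0,"rz": 0,"claw": 0},{"x": 0.8,"y": 0,"z": -6,"rx": 0,"ry": 0,"rz": 0,"claw": 0},{"x": 1,"y": 0,"z": -5,"rx": 0,"ry": 0,"rz": 0,"claw": 0},{"x": 0.8,"y": 0,"z": -3,"rx": 0,"ry": 0,"rz": 0,"claw": 0},{"x": 0.5,"y": 0,"z": -2,"rx": 0,"ry": 0,"rz": 0,"claw": 0},{"x": 0,"y": 0,"z": 0,"rx": 0,"ry": 0,"rz": 0,"claw": 0}]'

```text
t: 17.0
tcp_pos: [0.4815, -0.0743, 0.1248]
ee_rot: [0.707, -0.695, 0.089, -0.099]
force: [-0.4, -0.6, -1.0]
gripper_width: 0.0197
```

```bash
python3 rows.py 0.08 -0.05 9
```

```text
t 17.0 q [-0.71  0.26  0.88  2.32 -0.6   0.46 -0.91] tcp [ 0.4815 -0.0743  0.1248] F [-0.4 -0.6 -1. ] tq [ 0.03  0.3  -0.01]
ex [0.965 0.014 0.262] ey [-0.018  1.     0.012] hook [ 0.5964 -0.0537  0.1678]
([np.float64(0.8), np.float64(-0.3), np.float64(-6.5)], np.float64(0.2))
([np.float64(0.6), np.float64(0.0), np.float64(-2.2)], np.float64(0.0))
([np.float64(0.6), np.float64(0.0), np.float64(-2.2)], np.float64(0.0))
([np.float64(0.6), np.float64(0.0), np.float64(-2.1)], np.float64(0.0))
([np.float64(0.7), np.float64(0.0), np.float64(-2.1)], np.float64(0.0))
([np.float64(0.7), np.float64(0.0), np.float64(-2.1)], np.float64(0.0))
([np.float64(0.7), np.float64(0.0), np.float64(-2.1)], np.float64(0.0))
([np.float64(0.8), np.float64(0.0), np.float64(-2.1)], np.float64(0.0))
([np.float64(0.8), np.float64(0.0), np.float64(-2.1)], np.float64(0.0))
```

Emit:
move_arm --commands '[{"x": 0.6,"y": 0,"z": -3,"rx": 0,"ry": 0,"rz": 0,"claw": 0},{"x": 0.7,"y": 0,"z": -3,"rx": 0,"ry": 0,"rz": 0,"claw": 0},{"x": 0.7,"y": 0,"z": -2,"rx": 0,"ry": 0,"rz": 0,"claw": 0},{"x": 0.7,"y": 0,"z": -2,"rx": 0,"ry": 0,"rz": 0,"claw": 0},{"x": 0,"y": 0,"z": 0,"rx": 0,"ry": 0,"rz": 0,"claw": 0}]'

```text
t: 17.5
tcp_pos: [0.4843, -0.0743, 0.1148]
ee_rot: [0.707, -0.695, 0.089, -0.099]
force: [0.1, -0.2, -1.2]
gripper_width: 0.0196
```

Emit:
move_arm --commands '[{"x": 0.4,"y": 0,"z": -1.5,"rx": 0,"ry": 0,"rz": 0,"claw": 0},{"x": 0.4,"y": 0,"z": -1.5,"rx": 0,"ry": 0,"rz": 0,"claw": 0},{"x": 0,"y": 0,"z": 0,"rx": 0,"ry": 0,"rz": 0,"claw": 0}]'

```text
t: 17.8
tcp_pos: [0.4852, -0.0742, 0.1119]
ee_rot: [0.707, -0.695, 0.089, -0.099]
force: [-0.0, 0.6, -0.3]
gripper_width: 0.0197
```

```bash
python3 -c "
from h import *
pole()"
```

```text
t 17.8 q [-0.65  0.29  0.82  2.32 -0.66  0.43 -0.86] tcp [ 0.4852 -0.0742  0.1119] F [-0.   0.6 -0.3] tq [0.02 0.23 0.06]
ex [0.965 0.014 0.263] ey [-0.018  1.     0.012] hook [ 0.6001 -0.0537  0.155 ]
```

Emit:
move_arm --commands '[{"x": 0.4,"y": 0,"z": -1.5,"rx": 0,"ry": 0,"rz": 0,"claw": 0},{"x": 0,"y": 0,"z": -1,"rx": 0,"ry": 0,"rz": 0,"claw": 0},{"x": 0,"y": 0,"z": 0,"rx": 0,"ry": 0,"rz": 0,"claw": 0}]'

```text
t: 18.1
tcp_pos: [0.4856, -0.0742, 0.1095]
ee_rot: [0.707, -0.695, 0.089, -0.099]
force: [-0.4, 0.1, -0.6]
gripper_width: 0.02
```

Emit:
move_arm --commands '[{"x": 0.3,"y": 0,"z": -1,"rx": 0,"ry": 0,"rz": 0,"claw": 0},{"x": 0,"y": 0,"z": -1,"rx": 0,"ry": 0,"rz": 0,"claw": 0},{"x": 0,"y": 0,"z": 0,"rx": 0,"ry": 0,"rz": 0,"claw": 0}]'

```text
t: 18.4
tcp_pos: [0.486, -0.0743, 0.1076]
ee_rot: [0.707, -0.695, 0.089, -0.099]
force: [-0.0, 0.1, 0.2]
gripper_width: 0.0199
```

```bash
python3 - <<'E'
from h import *
s,H,M,ex,ey,ez=pole()
b=save('scene','s9.png');t=save('top','t9.png')
eye=[.7473-.1497,-.0495,.1599]
for c in('top','scene'):print(c,'corner,hook,tip',proj(c,[H-.019*ey,H,H+.019*ey]).round(1).tolist(),'eye shut',proj(c,eye),[(np.round(x['pixel']),round(x['p'],2)) for x in find_in(c,'vent')])
d=cv2.absdiff(b,cv2.cvtColor(cv2.imread('pics/s8.png'),cv2.COLOR_BGR2RGB)).sum(2);print(d[230:330,200:350].mean())
E
```

```text
t 18.4 q [-0.64  0.3   0.8   2.32 -0.68  0.42 -0.84] tcp [ 0.486  -0.0743  0.1076] F [-0.   0.1  0.2] tq [ 0.08 -0.06  0.03]
ex [0.965 0.014 0.263] ey [-0.018  1.     0.012] hook [ 0.6009 -0.0537  0.1507]
top corner,hook,tip [[323.1, 184.4], [317.0, 184.2], [310.9, 184.0]] eye shut [[315.87783744 184.39501941]] [(array([317., 150.]), 0.97)]
scene corner,hook,tip [[257.6, 262.0], [263.7, 260.6], [269.7, 259.2]] eye shut [[264.70381489 257.65836229]] [(array([271., 275.]), 0.94)]
40.794866666666664
```

Emit:
move_arm --commands '[{"x": 0,"y": 0,"z": -1,"rx": 0,"ry": 0,"rz": 0,"claw": 0},{"x": 0,"y": 0,"z": 0,"rx": 0,"ry": 0,"rz": 0,"claw": 0}]'

```text
t: 18.8
tcp_pos: [0.4863, -0.0743, 0.1068]
ee_rot: [0.706, -0.695, 0.089, -0.099]
force: [-0.9, 0.1, 3.8]
gripper_width: 0.0195
```

Emit:
move_arm --commands '[{"x": 0,"y": 0,"z": -1,"rx": 0,"ry": 0,"rz": 0,"claw": 0},{"x": 0,"y": 0,"z": 0,"rx": 0,"ry": 0,"rz": 0,"claw": 0},{"x": 0,"y": 0,"z": 0,"rx": 0,"ry": 0,"rz": 0,"claw": 0}]'

```text
t: 19.1
tcp_pos: [0.4863, -0.0744, 0.1058]
ee_rot: [0.706, -0.695, 0.089, -0.099]
force: [0.4, -0.5, 4.3]
gripper_width: 0.0199
```

```bash
python3 - <<'E'
from h import *
s,H,M,ex,ey,ez=pole()
b=save('scene','s10.png');t=save('top','t10.png')
r=lambda im,x,y,w,h:cv2.resize(im[y:y+h,x:x+w,::-1],(800,300),interpolation=cv2.INTER_CUBIC)
cv2.imwrite('pics/c10.png',np.vstack([r(b,200,230,160,60),r(t,250,150,160,60)]))
E
```

```text
t 19.1 q [-0.63  0.31  0.79  2.32 -0.69  0.42 -0.83] tcp [ 0.4863 -0.0744  0.1058] F [ 0.4 -0.5  4.3] tq [ 0.2  -0.82  0.02]
ex [0.964 0.014 0.264] ey [-0.018  1.     0.012] hook [ 0.6013 -0.0539  0.149 ]
```

Emit:
move_arm --commands '[{"x": 0,"y": 0,"z": -1,"rx": 0,"ry": 0,"rz": 0,"claw": 0},{"x": 0,"y": 0,"z": 0,"rx": 0,"ry": 0,"rz": 0,"claw": 0},{"x": 0,"y": 0,"z": 0,"rx": 0,"ry": 0,"rz": 0,"claw": 0},{"x": 0,"y": 0,"z": 0,"rx": 0,"ry": 0,"rz": 0,"claw": 0}]'

```text
t: 19.6
tcp_pos: [0.4863, -0.0743, 0.1048]
ee_rot: [0.706, -0.695, 0.089, -0.099]
force: [1.5, -0.7, 5.0]
gripper_width: 0.0199
```

```bash
python3 - <<'E'
from h import *
s,H,M,ex,ey,ez=pole()
b=save('scene','s11.png');t=save('top','t11.png')
for n in('10','11'):
  B=cv2.imread(f'pics/s{n}.png').astype(float)
  o=cv2.imread('pics/s9.png').astype(float); print(n,np.abs(B-o)[230:330,200:350].mean())
r=lambda im,x,y,w,h:cv2.resize(im[y:y+h,x:x+w,::-1],(800,300),interpolation=cv2.INTER_CUBIC)
cv2.imwrite('pics/c11.png',np.vstack([r(b,200,230,160,60),r(t,250,150,160,60)]))
# pole shaft/vent slope check: feature tracking of vent between s9..s11
g=lambda n:cv2.imread(f'pics/s{n}.png',0)
m=np.zeros((420,560),np.uint8);m[262:300,205:350]=255
p=cv2.goodFeaturesToTrack(g('9'),40,.02,5,mask=m)
for n in('10','11'):
  q,st,_=cv2.calcOpticalFlowPyrLK(g('9'),g(n),p,None,winSize=(11,11));print(n,np.median((q-p)[st==1],axis=0))
E
```

```text
t 19.6 q [-0.62  0.31  0.79  2.32 -0.7   0.42 -0.83] tcp [ 0.4863 -0.0743  0.1048] F [ 1.5 -0.7  5. ] tq [ 0.23 -1.03  0.03]
ex [0.964 0.014 0.264] ey [-0.018  1.     0.012] hook [ 0.6012 -0.0538  0.148 ]
10 0.7122222222222222
11 0.7370444444444444
10 [ 0.00198364 -0.00390625]
11 [-0.00280762 -0.00215149]
```

Emit:
move_arm --commands '[{"x": -0.5,"y": 0,"z": 2,"rx": 0,"ry": 0,"rz": 0,"claw": 0},{"x": -0.5,"y": 0,"z": 2,"rx": 0,"ry": 0,"rz": 0,"claw": 0},{"x": -0.5,"y": 0,"z": 2,"rx": 0,"ry": 0,"rz": 0,"claw": 0},{"x": -0.5,"y": 0,"z": 1.5,"rx": 0,"ry": 0,"rz": 0,"claw": 0},{"x": 0,"y": 0,"z": 0,"rx": 0,"ry": 0,"rz": 0,"claw": 0}]'

```text
t: 20.2
tcp_pos: [0.4833, -0.0741, 0.112]
ee_rot: [0.707, -0.695, 0.088, -0.099]
force: [0.6, -0.0, -1.5]
gripper_width: 0.0197
```

```bash
python3 - <<'E'
from h import *
s,H,M,ex,ey,ez=pole()
b=save('scene','s12.png')
g=lambda n:cv2.imread(f'pics/s{n}.png',0)
m=np.zeros((420,560),np.uint8);m[262:300,205:350]=255
p=cv2.goodFeaturesToTrack(g('9'),40,.02,5,mask=m)
q,st,_=cv2.calcOpticalFlowPyrLK(g('9'),g('12'),p,None,winSize=(11,11));print(np.median((q-p)[st==1],axis=0))
q,st,_=cv2.calcOpticalFlowPyrLK(g('9'),g('8'),p,None,winSize=(21,21));print(np.median((q-p)[st==1],axis=0))
E
```

```text
t 20.2 q [-0.66  0.29  0.82  2.32 -0.66  0.43 -0.86] tcp [ 0.4833 -0.0741  0.112 ] F [ 0.6 -0.  -1.5] tq [ 0.03  0.22 -0.  ]
ex [0.965 0.014 0.262] ey [-0.018  1.     0.012] hook [ 0.5983 -0.0535  0.155 ]
[0.00106812 0.00375366]
[0.07337952 0.03300476]
```

Emit:
move_arm --commands '[{"x": 0,"y": 0,"z": 2,"rx": 0,"ry": 0,"rz": 0,"claw": 0},{"x": 0,"y": -4,"z": 1,"rx": 0,"ry": 0,"rz": 0,"claw": 0},{"x": 0,"y": -6,"z": 0,"rx": 0,"ry": 0,"rz": 0,"claw": 0},{"x": 0,"y": -7,"z": 0,"rx": 0,"ry": 0,"rz": 0,"claw": 0},{"x": 0,"y": -7,"z": 0,"rx": 0,"ry": 0,"rz": 0,"claw": 0},{"x": 0,"y": -7,"z": 0,"rx": 0,"ry": 0,"rz": 0,"claw": 0},{"x": 0,"y": -7,"z": 0,"rx": 0,"ry": 0,"rz": 0,"claw": 0},{"x": 0,"y": -6,"z": 0,"rx": 0,"ry": 0,"rz": 0,"claw": 0},{"x": 0,"y": 0,"z": 0,"rx": 0,"ry": 0,"rz": 0,"claw": 0}]'

```text
t: 21.15
tcp_pos: [0.4838, -0.1194, 0.1151]
ee_rot: [0.706, -0.696, 0.089, -0.099]
force: [0.1, -0.0, -0.5]
gripper_width: 0.0196
```

```bash
python3 - <<'E'
from h import *
s,H,M,ex,ey,ez=pole()
b=save('scene','s13.png')
g=lambda n:cv2.imread(f'pics/s{n}.png').astype(float)
for n in('8','12','13'):
  d=np.abs(g(n)-g('11'))
  print(n,d[262:300,205:350].mean(),d[240:262,285:350].mean())
E
```

```text
t 21.15 q [-0.52  0.3   0.8   2.3  -0.68  0.46 -0.74] tcp [ 0.4838 -0.1194  0.1151] F [ 0.1 -0.  -0.5] tq [-0.    0.26  0.02]
ex [0.965 0.013 0.263] ey [-0.016  1.     0.012] hook [ 0.5987 -0.099   0.1582]
8 15.09134906231095 33.604195804195804
12 0.6949183303085299 0.764102564102564
13 1.9859044162129462 2.0638694638694637
```

```bash
python3 - <<'E'
from h import *
g=lambda n:cv2.GaussianBlur(cv2.imread(f'pics/s{n}.png'),(3,3),0)[:,:,0].astype(float)
print('x   edge row by blue threshold')
for x in (225,235,285,295,305,315,325,330):
  out=[]
  for n in('8','9','11','12','13'):
    c=g(n)[230:290,x]; dd=np.diff(c); i=int(dd.argmax()); w=dd[max(0,i-2):i+3].clip(0); out.append(round(230+max(0,i-2)+(w*np.arange(len(w))).sum()/w.sum(),2))
  print(x,out)
A=cv2.imread('pics/s13.png');d=np.abs(A.astype(float)-cv2.imread('pics/s11.png')).mean(2)[230:330,200:360]
ys,xs=np.where(d>12);print(len(ys),xs.min()+200,xs.max()+200,ys.min()+230,ys.max()+230,np.histogram(xs+200,8),np.histogram(ys+230,8))
cv2.imwrite('pics/c13.png',cv2.resize(A[225:300,200:360],(800,375),interpolation=cv2.INTER_CUBIC))
E
```

```text
x   edge row by blue threshold
225 [np.float64(258.97), np.float64(270.15), np.float64(270.13), np.float64(270.14), np.float64(270.14)]
235 [np.float64(256.81), np.float64(268.01), np.float64(268.01), np.float64(267.98), np.float64(268.0)]
285 [np.float64(245.34), np.float64(253.29), np.float64(253.27), np.float64(253.25), np.float64(253.34)]
295 [np.float64(243.19), np.float64(253.7), np.float64(253.71), np.float64(253.68), np.float64(253.7)]
305 [np.float64(240.77), np.float64(251.71), np.float64(251.73), np.float64(251.71), np.float64(251.73)]
315 [np.float64(238.39), np.float64(249.2), np.float64(249.28), np.float64(249.21), np.float64(249.2)]
325 [np.float64(283.33), np.float64(283.4), np.float64(283.41), np.float64(283.4), np.float64(283.31)]
330 [np.float64(283.32), np.float64(283.35), np.float64(283.34), np.float64(283.34), np.float64(283.31)]
1086 200 359 230 302 (array([163, 273, 387,  61,  67,  75,  38,  22]), array([200.   , 219.875, 239.75 , 259.625, 279.5  , 299.375, 319.25 ,
       339.125, 359.   ])) (array([276, 233, 165, 243,  17,  35, 106,  11]), array([230., 239., 248., 257., 266., 275., 284., 293., 302.]))
```

Emit:
move_arm --commands '[{"x": -5,"y": 0,"z": 20,"rx": 0,"ry": 0,"rz": 0,"claw": 0},{"x": -10,"y": 0,"z": 35,"rx": 0,"ry": 0,"rz": 0,"claw": 0},{"x": -10,"y": 20,"z": 35,"rx": 0,"ry": 0,"rz": 0,"claw": 0},{"x": 0,"y": 40,"z": 0,"rx": 0,"ry": 0,"rz": 0,"claw": 0},{"x": 0,"y": 45,"z": 0,"rx": 0,"ry": 0,"rz": 0,"claw": 0},{"x": 0,"y": 45,"z": 0,"rx": 0,"ry": 0,"rz": 0,"claw": 0},{"x": 0,"y": 45,"z": 0,"rx": 0,"ry": 0,"rz": 0,"claw": 0},{"x": 0,"y": 45,"z": 0,"rx": 0,"ry": 0,"rz": 0,"claw": 0},{"x": 0,"y": 45,"z": 0,"rx": 0,"ry": 0,"rz": 0,"claw": 0},{"x": 0,"y": 20,"z": 0,"rx": 0,"ry": 0,"rz": 0,"claw": 0}]'

```text
t: 22.2
tcp_pos: [0.462, 0.1852, 0.1907]
ee_rot: [0.71, -0.691, 0.087, -0.1]
force: [-0.1, -1.1, -0.7]
gripper_width: 0.0195
```

```bash
python3 -c "
from h import *
pole()"
```

```text
t 22.2 q [-1.3   0.1   0.76  2.23  0.08  0.6  -2.15] tcp [0.462  0.1852 0.1907] F [-0.1 -1.1 -0.7] tq [-0.04  0.26  0.  ]
ex [0.965 0.024 0.262] ey [-0.029  0.999  0.016] hook [0.5768 0.2069 0.2337]
```

Emit:
move_arm --commands '[{"x": 0,"y": 10,"z": 0,"rx": 0,"ry": 7.6,"rz": 0,"claw": 0},{"x": 0,"y": 10,"z": 0,"rx": 0,"ry": 7.6,"rz": 0,"claw": 0},{"x": 0,"y": 10,"z": 0,"rx": 0,"ry": 0,"rz": 8.2,"claw": 0},{"x": 0,"y": 10,"z": 0,"rx": 0,"ry": 0,"rz": 8.2,"claw": 0},{"x": 0,"y": 10,"z": 0,"rx": 0,"ry": 0,"rz": 8.2,"claw": 0},{"x": 0,"y": 10,"z": 0,"rx": 0,"ry": 0,"rz": 8.2,"claw": 0},{"x": 0,"y": 10,"z": 0,"rx": 0,"ry": 0,"rz": 8.2,"claw": 0},{"x": 0,"y": 10,"z": 0,"rx": 0,"ry": 0,"rz": 8.2,"claw": 0},{"x": 0,"y": 10,"z": 0,"rx": 0,"ry": 0,"rz": 8.2,"claw": 0},{"x": 0,"y": 8,"z": 0,"rx": 0,"ry": 0,"rz": 8.2,"claw": 0}]'

```text
t: 23.2
tcp_pos: [0.4621, 0.2793, 0.1903]
ee_rot: [0.98, -0.199, -0.01, -0.002]
force: [-0.7, 0.3, -2.1]
gripper_width: 0.0193
```

```bash
python3 -c "
from h import *
need(0,np.radians(84))"
```

```text
t 23.2 q [-1.01  0.31  0.44  1.93 -0.19  0.95 -0.87] tcp [0.4621 0.2793 0.1903] F [-0.7  0.3 -2.1] tq [-0.05 -0.   -0.02]
ex [ 0.39   0.921 -0.001] ey [-0.921  0.39   0.021] hook [0.4925 0.3994 0.2016]
rotvec deg [-0.24 -1.19 16.94]
```

Emit:
move_arm --commands '[{"x": 7,"y": 2,"z": 0,"rx": -0.1,"ry": -0.6,"rz": 8.5,"claw": 0},{"x": 7,"y": 2,"z": 0,"rx": -0.1,"ry": -0.6,"rz": 8.5,"claw": 0},{"x": 4,"y": 1,"z": -20,"rx": 0,"ry": 0,"rz": 0,"claw": 0},{"x": 0,"y": 0,"z": -30,"rx": 0,"ry": 0,"rz": 0,"claw": 0},{"x": 0,"y": 0,"z": -30,"rx": 0,"ry": 0,"rz": 0,"claw": 0},{"x": 0,"y": 0,"z": -30,"rx": 0,"ry": 0,"rz": 0,"claw": 0},{"x": 0,"y": 0,"z": 0,"rx": 0,"ry": 0,"rz": 0,"claw": 0},{"x": 0,"y": 0,"z": 0,"rx": 0,"ry": 0,"rz": 0,"claw": 0}]'

```text
t: 24.0
tcp_pos: [0.4804, 0.2834, 0.0807]
ee_rot: [0.998, -0.055, -0.0, -0.0]
force: [0.5, -0.3, -0.4]
gripper_width: 0.0196
```

```bash
python3 - <<'E'
from h import *
need(0,np.radians(84))
s,H,M,ex,ey,ez=pole()
T=s['tcp_pos']+.011*ez
b=save('scene','s14.png');t=save('top','t14.png')
for c in('scene','top'):
  print(c,'rear,front handle,corner,tip',proj(c,[T-.0735*ex,T+.0265*ex,H-.019*ey,H+.019*ey]).round(1).tolist())
  for o in outline_of(c,'pole')[:2]:
    p=np.argwhere(o['mask'])[:,::-1];print(o['p'],o['pixel'],p.min(0),p.max(0))
E
```

```text
t 24.0 q [-0.91  0.48  0.34  1.98 -0.24  0.72 -0.54] tcp [0.4804 0.2834 0.0807] F [ 0.5 -0.3 -0.4] tq [-0.01 -0.08 -0.  ]
ex [0.11  0.994 0.   ] ey [-0.994  0.11   0.   ] hook [0.475  0.4072 0.0917]
rotvec deg [-0.02 -0.02  0.33]
t 24.0 q [-0.91  0.48  0.34  1.98 -0.24  0.72 -0.54] tcp [0.4804 0.2834 0.0807] F [ 0.5 -0.3 -0.4] tq [-0.01 -0.08 -0.  ]
ex [0.11  0.994 0.   ] ey [-0.994  0.11   0.   ] hook [0.475  0.4072 0.0917]
scene rear,front handle,corner,tip [[329.8, 224.6], [357.9, 221.6], [384.5, 218.6], [381.2, 210.6]]
0.89 [304.8, 194.5] [292 188] [321 198]
0.65 [339.9, 222.2] [329 212] [384 229]
top rear,front handle,corner,tip [[232.0, 224.1], [201.4, 219.3], [172.0, 214.7], [169.5, 226.2]]
0.67 [233.3, 298.9] [219 293] [249 303]
```

Emit:
move_arm --commands '[{"x": 0,"y": 0,"z": -25,"rx": 0,"ry": 0,"rz": 0,"claw": 0},{"x": 0,"y": 0,"z": -20,"rx": 0,"ry": 0,"rz": 0,"claw": 0},{"x": 0,"y": 0,"z": -15,"rx": 0,"ry": 0,"rz": 0,"claw": 0},{"x": 0,"y": 0,"z": -6,"rx": 0,"ry": 0,"rz": 0,"claw": 0},{"x": 0,"y": 0,"z": -3,"rx": 0,"ry": 0,"rz": 0,"claw": 0},{"x": 0,"y": 0,"z": 0,"rx": 0,"ry": 0,"rz": 0,"claw": 0}]'

```text
t: 24.8
tcp_pos: [0.4809, 0.2835, 0.0119]
ee_rot: [0.998, -0.055, 0.0, -0.001]
force: [-0.2, 0.1, -0.3]
gripper_width: 0.0199
```

Emit:
move_arm --commands '[{"x": 0,"y": 0,"z": -1.5,"rx": 0,"ry": 0,"rz": 0,"claw": 0},{"x": 0,"y": 0,"z": -1,"rx": 0,"ry": 0,"rz": 0,"claw": 0},{"x": 0,"y": 0,"z": 0,"rx": 0,"ry": 0,"rz": 0,"claw": 0}]'

```text
t: 25.1
tcp_pos: [0.4807, 0.2834, 0.0093]
ee_rot: [0.998, -0.055, 0.0, -0.001]
force: [0.0, 0.1, -1.4]
gripper_width: 0.0201
```

Emit:
move_arm --commands '[{"x": 0,"y": 0,"z": -1,"rx": 0,"ry": 0,"rz": 0,"claw": 0},{"x": 0,"y": 0,"z": 0,"rx": 0,"ry": 0,"rz": 0,"claw": 0.25},{"x": 0,"y": 0,"z": 0,"rx": 0,"ry": 0,"rz": 0,"claw": 0.5},{"x": 0,"y": 0,"z": 0,"rx": 0,"ry": 0,"rz": 0,"claw": 0.5},{"x": 0,"y": 0,"z": 0,"rx": 0,"ry": 0,"rz": 0,"claw": 0.5},{"x": 0,"y": 0,"z": 20,"rx": 0,"ry": 0,"rz": 0,"claw": 0.5},{"x": 0,"y": 0,"z": 40,"rx": 0,"ry": 0,"rz": 0,"claw": 0.5},{"x": 0,"y": 0,"z": 40,"rx": 0,"ry": 0,"rz": 0,"claw": 0.5},{"x": 0,"y": 0,"z": 40,"rx": 0,"ry": 0,"rz": 0,"claw": 0.5}]'

```text
t: 26.0
tcp_pos: [0.4803, 0.283, 0.1494]
ee_rot: [0.998, -0.055, -0.0, -0.0]
force: [0.5, -0.3, -0.3]
gripper_width: 0.044
```

Emit:
move_arm --commands '[{"x": -20,"y": 40,"z": 20,"rx": 0,"ry": 0,"rz": 0,"claw": 0.5},{"x": -30,"y": 40,"z": 0,"rx": 0,"ry": 0,"rz": 0,"claw": 0.5},{"x": -40,"y": 30,"z": 0,"rx": 0,"ry": 0,"rz": 0,"claw": 0.5},{"x": -45,"y": 20,"z": 0,"rx": 0,"ry": 0,"rz": 0,"claw": 0.5},{"x": -45,"y": 20,"z": 0,"rx": 0,"ry": 0,"rz": 0,"claw": 0.5},{"x": -45,"y": 20,"z": 0,"rx": 0,"ry": 0,"rz": 0,"claw": 0.5},{"x": 0,"y": 0,"z": 0,"rx": 0,"ry": 0,"rz": 0,"claw": 0.5}]'

```text
t: 26.7
tcp_pos: [0.2482, 0.4566, 0.1678]
ee_rot: [0.999, -0.05, -0.001, -0.001]
force: [-0.3, -0.7, -0.2]
gripper_width: 0.044
```

```bash
python3 - <<'E'
from h import *
print(get_state()['tcp_pos'])
b=save('scene','s15.png');t=save('top','t15.png')
r=lambda im,x,y,w,h,W:cv2.resize(im[y:y+h,x:x+w,::-1],(W,300),interpolation=cv2.INTER_CUBIC)
cv2.imwrite('pics/c15.png',np.vstack([np.hstack([r(t,150,190,110,82,400),r(b,300,200,100,75,400)]),np.hstack([r(t,220,85,220,165,400),r(b,190,220,160,120,400)])]))
E
```

```text
[0.24823701 0.45664782 0.16782904]
```

View pics/c15.png

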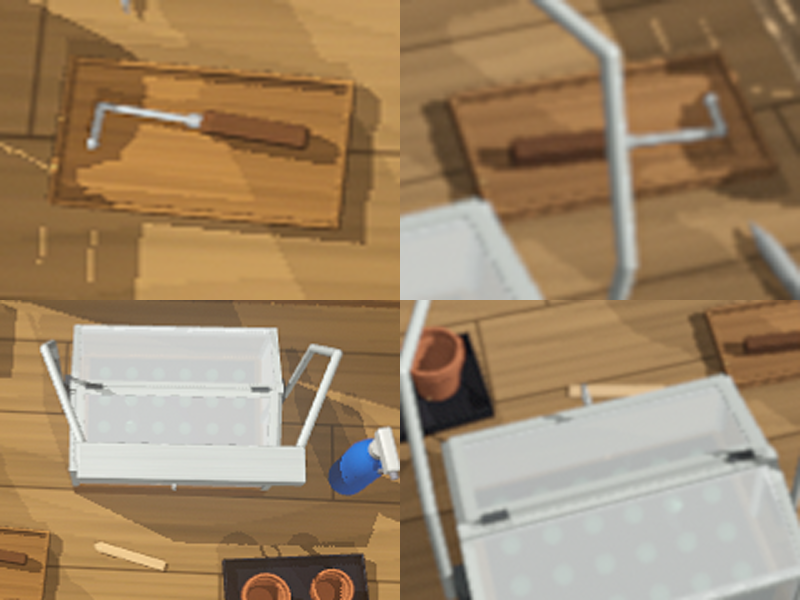

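```bash
python3 - <<'E'
from h import *
g=lambda n:cv2.GaussianBlur(cv2.imread(f'pics/s{n}.png'),(3,3),0)[:,:,0].astype(float)
for x in (225,235,295,305,315):
  o=[]
  for n in('11','15'):
    dd=np.diff(g(n)[230:290,x]);i=int(dd.argmax());w=dd[i-2:i+3].clip(0);o.append(round(228+i+(w*np.arange(5)).sum()/w.sum(),2))
  print(x,o)
T=lambda x,y:(150+x*.275,190+y*82/300)
print(onz('top',[T(103,108),T(92,145),T(305,137)],.019).round(3))
hand_in()
E
```

```text
225 [np.float64(270.13), np.float64(270.13)]
235 [np.float64(268.01), np.float64(267.99)]
295 [np.float64(253.71), np.float64(253.7)]
305 [np.float64(251.73), np.float64(251.71)]
315 [np.float64(249.28), np.float64(249.16)]
[[0.491 0.403 0.019]
 [0.456 0.41  0.019]
 [0.473 0.213 0.019]]
the job is handed in; nothing more can be done
```

I took the smaller hook pole from its tray, hooked the vent eye from under the lamp bar, and swung the vent down slowly until it met its stop. Then I unhooked the pole, laid it back in its tray and handed the job in. `hand_in` gives no verdict, so the outcome rests on my own checks.

- **Vent shut:** the wrist force rose to about 5 N with the hook where the shut position predicts it. The sash edge in the images then stayed within about 0.1 px through unhooking and up to hand-in. I had no direct reading of the vent angle, so "within 0.04 rad" is inferred from these two signs.
- **Pole back in its tray:** the hook corner is at (0.491, 0.403), the leg tip at (0.456, 0.410) and the handle end at (0.473, 0.213). All are inside the tray walls, and in the picture the pole looks flat. I did not measure its tilt separately.
- **Bystanders:** the marker, pots and spray bottle look untouched in the last picture; I did not measure them. Only the dibber's tip was in those crops.
- **What disagreed:**
  - My optical-flow test for vent movement was unreliable (it also missed a known swing), so I used the edge positions instead.
  - The arm met its joint limits while pitching the pole up, so I re-sequenced that part of the approach. One joint came within about 0.01 rad of its limit during the pull.

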